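# Hang the lift-off door on the counter display case

## Task

The door of the little bottle case on the shop counter has been taken off and stands in the black rest. Lift it out, hold it open, squarely out from the case's front, and gently lower it so both hinge sockets go fully home over the two brass pintles together; then let go and gently swing it shut against the case. The pintle bracket is set by hand in its slots, so feel for the pintles and never force them, and leave the other things on the counter alone.

Things in the scene. Friction and masses are not known exactly. Their poses are not given: they have to be found in the camera images.
- case: Fixed clear case, red frame, x -70 to 100, y -50 to 50, z 0 to 179 mm, small bottles inside; origin on its underside, z up. Open front faces its +y (plane y = 50 mm); a rubber buffer there (x -30, z 150) stands out to y = 57 mm and stops the door. At the +x end a steel bracket: upright plate at y 5 to 15 mm, two arms 24 mm wide, 12 thick, out to y = 72 mm, tops at z 45 and 145 mm, a pintle on each.
- mark_upper (a point): Inner slot end for the upper pintle, (118, 62, 145) mm in the case's frame. The bracket with both pintles is clamped in slots along x: the true pintle axis is 3 to 25 mm from this point towards the case's +x (not measured), same y; pintle base at this height. Pintle: upright brass pin, 8 mm diameter, 14 mm tall, tip edge bevelled by 0.8 mm.
- mark_lower (a point): The same for the lower pintle, (118, 62, 45) mm in the case's frame, level with the top of the lower arm. Both pintles are on one vertical axis, so this one is off by the same amount. It is alike in size.
- leaf: Loose door, about 0.26 kg (varies), red frame and clear pane 10 mm thick (y), x 20 to 190, z 0 to 140 mm. Origin: on the sockets' axis, height of the lower edge; x to the free edge, z up. Hung open and square its x is the case's +y. Then it closes a quarter turn, counter-clockwise from above, until its x is the case's -x. Hung home its origin is 33 mm above the counter.
- grip_tab (a point): Centre for gripping the black tab on the door's top edge, above its centre of mass: tab 40 mm long (leaf x), 14 mm thick (leaf y), leaf z 140 to 177 mm; this point at leaf x 97, y 0, z 162 mm. Pinch it from above across its thickness.
- socket_upper (a point): Centre of the upper socket's lower mouth (leaf 0, 0, 112 mm): an 11 mm through hole in a dark steel lug 12 mm thick, leaf x -10 to 20, y -30 to 10 mm. The lug's long side (-y) is the case's +x when hung open, covering where the pintle can be. Fully home, the lug's underside rests on the bracket arm.
- socket_lower (a point): The same for the lower socket and lug (leaf 0, 0, 12 mm). Its lug has to come in sideways from the case's front, below the upper arm, with both lugs higher than the pintle tips, before lowering.
- rest: Fixed black block 130 (x) x 80 mm, origin centre of underside. Two ridges 42 mm high form a 12 mm slot along its x; the door stands in it on a floor 12 mm above the counter and lifts straight up out of it.
- sauce_bottle: Bystander: green bottle, 56 mm wide, 170 mm tall, origin centre of underside.
- drink_can: Bystander: can, 62 mm wide, 115 mm tall, origin centre of underside.
- tape_roll: Bystander: yellow tape roll lying flat, 90 mm wide, 24 mm high, origin centre of underside.
There are look-alikes about, which are no part of the job. There is more than one size of the leaf; the job needs the largest.

How it is judged:
By the outcome, as a careful person would: the job done as asked, in the order asked, and still so for the second after the job is handed in, with the robot touching nothing.
It also fails if it takes over 72 s, if anything falls off the work surface, if the arm or the gripper's body presses on something with over 40 N, if the wrist force passes 120 N, or if a joint passes its speed limit or range.

## Robot

A 6-joint arm with a two-finger parallel gripper is mounted at the origin on the work surface. World frame = base frame: x ahead of the robot, y to its left, z up, the work surface at z = 0. Lengths are in m, angles in rad, forces in N, time in s.
With the tool pointing down it reaches from about 0.275 to 1 m from the base axis. Payload 8.4 kg.
Tool frame: the origin (TCP) lies midway between the tips of the shut fingers; the grasp point (between the pads) lies 19 mm behind it; z points along the fingers, y is the direction in which the jaws open and shut (so a half turn about z gives the same grasp; the last joint's range is limited). The gripper opens to 85 mm and grips with 20 to 120 N. Pads are 22 mm wide; open, the fingers measure 114 mm over their backs; the gripper's body (76 mm by 85 mm) begins 54 mm behind the grasp point. The pads swing forward as they close: fully open they stand 13 mm farther back than shut.
Start: joints at [-1.323, 0.353, 1.633, -0, 1.155, -0.002], TCP at [0.155, -0.606, 0.231] pointing down, gripper open.
Joint ranges: [-2.63, 2.63], [-0.92, 2.1], [0.06, 2.66], [-1.3, 4.44], [0, 2.69], [-3.02, 3.02]. Speed limits (rad/s): [2.22, 2.22, 2.79, 3.14, 3.14, 3.14].

## Interface

Orientations are given as a unit quaternion [w, x, y, z].
In Python, from plant import arm, eyes gives the robot as it stands. The module is installed in compiled form; this text tells all that it offers.
- The arm moves only by the tool drive_tool, never from a script. Its argument "moves" is a list that holds one entry, the list of rows, each a list of 7 numbers: the shift along the tool's x, y, z as a fraction of full scale, then the turn, a rotation vector about the tool's x, y, z as a fraction of full scale, then the gripper's target within -1 to 1 (fully open at 1, half-way at 0, shut at -1). In form: [[[tx, ty, tz, wx, wy, wz, grip], ...]]. A call has 1 to 12 rows; each row is the pose to reach, as a shift and turn from the pose commanded when the call began, along the tool's axes at that moment, turning the shorter way round; what a row does not reach only later rows make up. Full scale, the value 1, is 30 cm for a shift and 180 degrees for a turn. A row lasts 1/12 s, in which the tool goes at most 41.7 mm and 7.16 degrees, less where a joint would pass 70% of its speed; a pose out of reach is approached as far as the arm can. A call with a number of a shift or a turn outside -1 to 1 is refused whole. A call with a gripper value outside its range is refused whole. The fingers move at their own pace and stop on an object; "squeeze" is the grip in N (left out, the last holds). Time passes only in rows, so rows that repeat a pose let the fingers close. It gives the time, the measured TCP pose, the force and the opening at its end, in the units of the state.
- arm.sense(): the state, without advancing time (a new reading comes with each control period).
- eyes.get_image(name): name is "side" or "top" or "wrist"; returns the picture (480x640x3 uint8, blue, green, red); there is no depth.
- eyes.camera_model(name): a dict with "intrinsics" (3x3 intrinsics, pixels), "k1" (the pictures are not rectified: a ray, as slopes to the right and down, at radius r is drawn at 1 + k1 r^2 times it, then the intrinsics apply), "R" (3x3) and "t" (3): a world point X has camera coordinates R X + t. Camera axes: x right, y down, z forward; pixel columns grow to the right and rows downward; lengths in m; the calibration is good to about 2 mm. A picture is of the moment at which its call begins: read the wrist's pose just before it. camera_model takes no time and is no camera call; for the wrist camera it gives the pose at the moment of the call.
- arm.finish_job(): hands the job in, once; it reports no verdict.
The state is a dict: "clock": time; "joint_positions": joint angles; "joint_velocities": joint speeds; "joint_torque": joint torques, N m; "ee_pos": TCP position; "tool_rot": TCP orientation; "wrist_force": force on the tool from outside, world axes, zero at the start; "torque": the same for the moment, N m; "gripper_width": finger opening in m.
Only numpy, scipy, OpenCV 4.12 (cv2) and the standard library are available. Lean on these libraries where they do the work, as an engineer would, in place of code of your own. Each camera call takes 0.05 s, during which the arm holds its last target.

## Working session

There is one attempt and no reset: what is moved stays moved. The work goes in short steps, Python scripts to look and compute and a tool call to move; the robot and the scene stay as the last step left them, time stands still between calls to the robot, and variables do not carry over. Pictures are saved under pics/ and viewed, and the job is handed in when it is done.

Besides the shell and the picture viewer there is one more tool, called after "Call:" in YAML: its name, and indented under it one key for each argument. drive_tool: Moves the arm, as the interface text tells. Its arguments: {"type":"object","properties":{"moves":{"type":"array"},"squeeze":{"type":"number"}},"required":["moves"]}

```bash
mkdir -p pics
python3 - <<'E'
from plant import arm, eyes
import cv2
s=arm.sense(); print(s)
for n in ("side","top"):
    m=eyes.camera_model(n); print(n,m)
    cv2.imwrite(f"pics/{n}0.png",eyes.get_image(n))
E
```

```text
{'clock': 0.0, 'joint_positions': array([-1.32337875e+00,  3.53645282e-01,  1.63413209e+00,  5.49778133e-06,
        1.15517909e+00, -2.38421566e-03]), 'joint_velocities': array([ 0.00070115, -0.00077192, -0.00052374,  0.00211413,  0.00137478,
       -0.00030593]), 'joint_torque': array([-7.49722996e-03, -6.05253839e+01, -3.42063832e+01, -2.55535442e-04,
        9.46454820e-03,  2.02545078e-05]), 'ee_pos': array([ 0.15440415, -0.60514466,  0.23056434]), 'tool_rot': array([-6.77099916e-04,  9.92209926e-01,  1.24575270e-01, -8.08405066e-05]), 'wrist_force': array([ 0.23752921,  0.46037913, -0.09452757]), 'torque': array([ 0.04903503, -0.01833963,  0.02566393]), 'gripper_width': 0.0854604787827846}
side {'intrinsics': array([[440.59809782,   0.        , 325.20549414],
       [  0.        , 440.59809782, 241.05860257],
       [  0.        ,   0.        ,   1.        ]]), 'k1': -0.10935516562702631, 'R': array([[ 0.90872808, -0.41728912,  0.00911442],
       [-0.21008853, -0.4761593 , -0.8538941 ],
       [ 0.36066063,  0.77404271, -0.52036698]]), 't': array([-0.46396592,  0.24145703,  0.5703641 ])}
top {'intrinsics': array([[610.42131797,   0.        , 330.23732399],
       [  0.        , 610.42131797, 239.83488731],
       [  0.        ,   0.        ,   1.        ]]), 'k1': -0.1533981419179184, 'R': array([[ 0.00595388, -0.99989595,  0.01313924],
       [-0.99624284, -0.00706636, -0.08631497],
       [ 0.08639883, -0.01257596, -0.99618125]]), 't': array([0.04726533, 0.52745019, 1.2140949 ])}
```

View pics/side0.png

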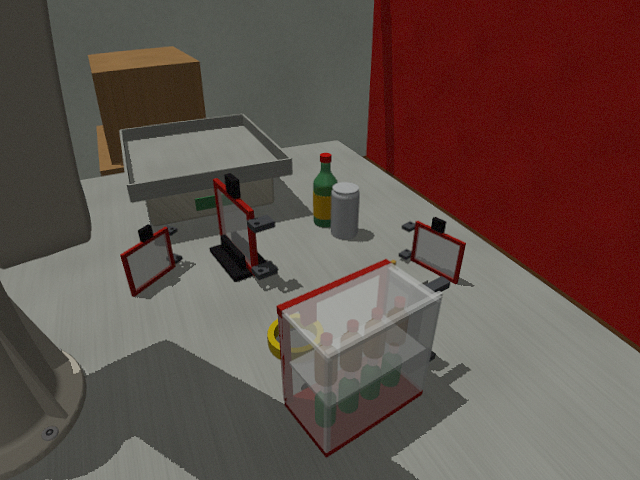

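View pics/top0.png

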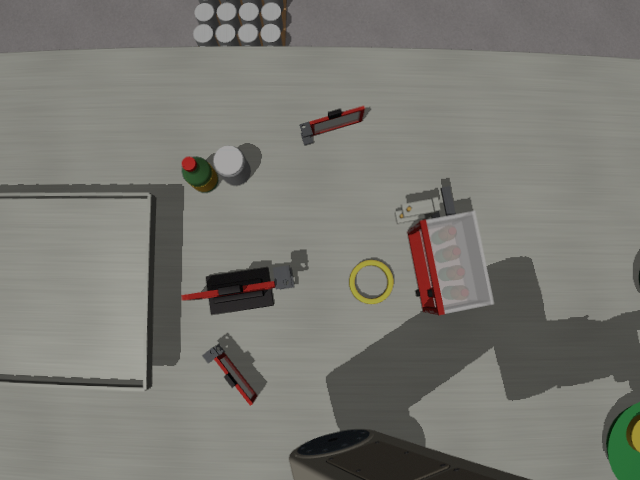

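```bash
cat > h.py <<'E'
import numpy as np, cv2
from plant import arm, eyes
def ray(m,px):
    K=m["intrinsics"];k=m["k1"]
    d=np.array([(px[0]-K[0,2])/K[0,0],(px[1]-K[1,2])/K[1,1]])
    u=d.copy()
    for _ in range(50): u=d/(1+k*(u@u))
    R=m["R"];c=-R.T@m["t"]
    return c,R.T@np.array([u[0],u[1],1.])
def onz(m,px,z):
    c,d=ray(m,px); return c+d*(z-c[2])/d[2]
def proj(m,X):
    p=m["R"]@np.asarray(X,float)+m["t"];u=p[:2]/p[2];u=u*(1+m["k1"]*(u@u))
    return m["intrinsics"][:2,:2]@u+m["intrinsics"][:2,2]
def tri(*mp):
    A=np.zeros((3,3));b=np.zeros(3)
    for m,px in mp:
        c,d=ray(m,px);d=d/np.linalg.norm(d);P=np.eye(3)-np.outer(d,d);A+=P;b+=P@c
    return np.linalg.solve(A,b)
def crop(img,x0,y0,x1,y1,name):
    s=min(800/(x1-x0),600/(y1-y0)); cv2.imwrite(name,cv2.resize(img[y0:y1,x0:x1],None,fx=s,fy=s,interpolation=cv2.INTER_CUBIC)); print(name,"scale",s)
E
python3 - <<'E'
from h import *
t=cv2.imread("pics/top0.png");s=cv2.imread("pics/side0.png")
crop(t,390,170,500,320,"pics/c1.png")
crop(t,175,250,315,325,"pics/c2.png")
crop(s,200,165,290,290,"pics/c3.png")
crop(s,270,240,480,470,"pics/c4.png")
E
```

```text
pics/c1.png scale 4.0
pics/c2.png scale 5.714285714285714
pics/c3.png scale 4.8
pics/c4.png scale 2.608695652173913
```

View pics/c1.png

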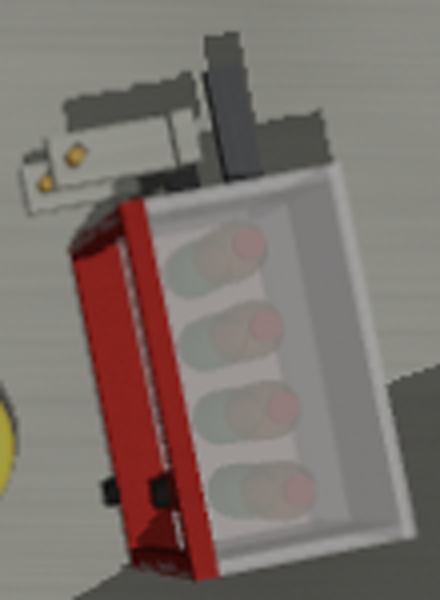

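View pics/c2.png

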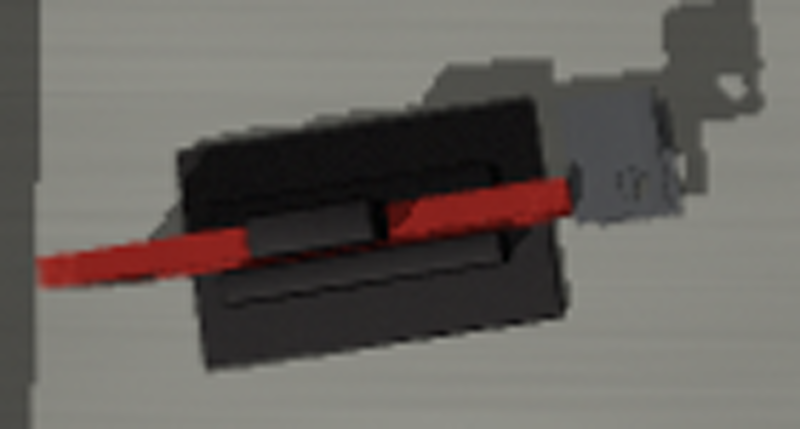

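View pics/c3.png

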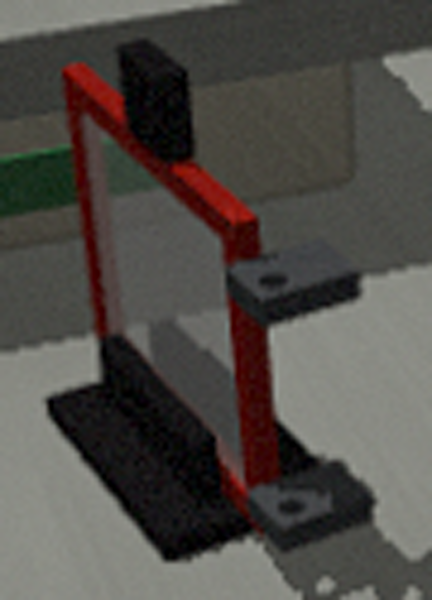

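View pics/c4.png

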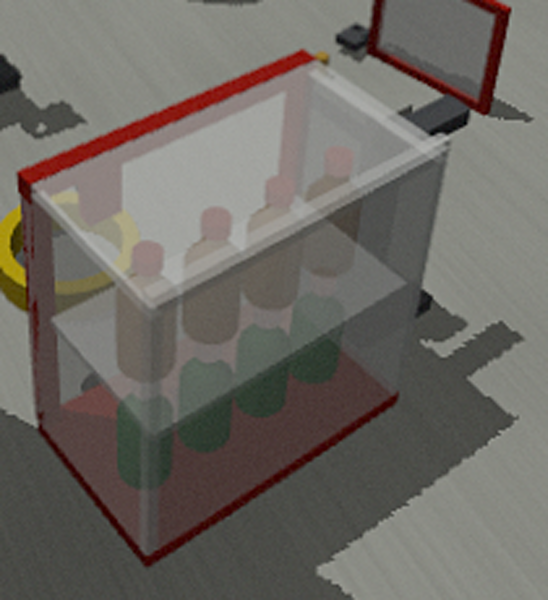

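Run:
```python
from h import *
m=eyes.camera_model("top")
f=lambda p:(390+(p[0]-0)/4-.375,170+p[1]/4-.375)
g=lambda p:(175+p[0]/5.714-.4,250+p[1]/5.714-.4)
w=lambda p,z:onz(m,p,z)[:2]*1000
for n,p in dict(fx=(122,205),fmx=(195,580),bx=(340,163),bmx=(413,537)).items(): print(n,w(f(p),.179).round(1))
a=w(f((122,205)),.179);b=w(f((195,580)),.179);c=w(f((340,163)),.179);d=w(f((413,537)),.179)
print(a-b,c-d,a-c,b-d,[np.degrees(np.arctan2(v[1],v[0])).round(2) for v in (a-b,c-d)],[np.degrees(np.arctan2(-v[0],v[1])).round(2) for v in (a-c,b-d)])
print("pu",w(f((76,155)),.159),"pl",w(f((45,184)),.059))
print("leaf free",w(g((38.5,272)),.152),"hinge",w(g((572,196)),.152))
for p in ((247,218),(250,260),(385,241),(380,200)): print("tab",w(g(p),.189))
s=eyes.camera_model("side")
for p in ((66,68),(92,62),(228,222),(258,215)): print(onz(s,(200+p[0]/4.8,165+p[1]/4.8),.152)[:2]*1000)
```

```text
fx [ 548.6 -107.4]
fmx [ 382.3 -139.2]
bx [ 568.6 -206.6]
bmx [ 401.1 -237.8]
[166.32570451  31.76187529] [167.46282749  31.13964327] [-19.93868344  99.22678827] [-18.80156047  98.60455625] [np.float64(10.81), np.float64(10.53)] [np.float64(11.36), np.float64(10.8)]
pu [573.70625495 -89.73899458] pl [573.07511278 -88.43063611]
leaf free [409.66776457 321.48923978] hinge [435.43380222 152.00305254]
tab [427.28660365 248.66911852]
tab [414.4806517  247.52743097]
tab [420.70462781 206.1454547 ]
tab [433.18873066 207.86529304]
[406.74276957 318.42889288]
[418.28864409 320.16433475]
[430.49163791 153.77642293]
[442.0939964  154.67419932]
```

```bash
cat >> h.py <<'E'
from scipy.spatial.transform import Rotation as Ro
def pose():
    s=arm.sense();q=s["tool_rot"];return s["ee_pos"],Ro.from_quat([q[1],q[2],q[3],q[0]])
def down(deg): # tool x azimuth deg, pointing down
    a=np.radians(deg);x=[np.cos(a),np.sin(a),0];y=[np.sin(a),-np.cos(a),0]
    return Ro.from_matrix(np.array([x,y,[0,0,-1]]).T)
def rel(p,deg,ref=None):
    P,R=ref or pose(); d=R.inv().apply(np.array(p)-P)/.3; w=(R.inv()*down(deg)).as_rotvec()/np.pi
    return d.round(4),w.round(4)
E
python3 - <<'E'
from h import *
p,R=pose(); m=eyes.camera_model("wrist"); c=-m["R"].T@m["t"]
print(R.inv().apply(c-p), R.inv().as_matrix()@m["R"].T, m["intrinsics"][0,0])
for n in("top","side"):
    q=eyes.camera_model(n);print(n,-q["R"].T@q["t"])
print(rel((.44,-.02,.36),98))
E
```

```text
[ 0.07322536  0.00054241 -0.14237375] [[ 4.23491710e-04 -9.58005567e-01 -2.86749287e-01]
 [ 9.99998809e-01  8.31246148e-04 -1.30025513e-03]
 [ 1.48401089e-03 -2.86748395e-01  9.58004779e-01]] 336.0056677338872
top [0.42029068 0.06625598 1.2543644 ]
side [ 0.26663834 -0.52012209  0.50720616]
(array([ 1.4047, -1.6553, -0.4292]), array([-3.000e-04, -3.000e-04, -4.649e-01]))
```

Run:
```python
from h import *
print(rel((.34,-.38,.36),60))
```

```text
(array([ 0.7851, -0.5749, -0.4305]), array([-4.000e-04, -2.000e-04, -2.538e-01]))
```

Call:
drive_tool:
  moves:
    - [[0.3,-0.22,-0.25,0,0,-0.1,1],[0.785,-0.575,-0.43,0,0,-0.254,1],[0.785,-0.575,-0.43,0,0,-0.254,1],[0.785,-0.575,-0.43,0,0,-0.254,1],[0.785,-0.575,-0.43,0,0,-0.254,1],[0.785,-0.575,-0.43,0,0,-0.254,1],[0.785,-0.575,-0.43,0,0,-0.254,1],[0.785,-0.575,-0.43,0,0,-0.254,1],[0.785,-0.575,-0.43,0,0,-0.254,1]]

```text
clock: 0.85
ee_pos: [0.3431, -0.3775, 0.3627]
tool_rot: [0.001, 0.865, 0.502, 0.001]
wrist_force: [-0.7, -0.4, -0.9]
gripper_width: 0.0857
```

Run:
```python
from h import *
print(pose()[0],rel((.555,-.06,.36),100))
```

```text
[ 0.34307714 -0.37751864  0.36271777] (array([1.2694, 0.0878, 0.0103]), array([ 1.200e-03,  2.000e-04, -2.209e-01]))
```

Call:
drive_tool:
  moves:
    - [[0.95,0.07,0,0,0,-0.22,1],[0.95,0.07,0,0,0,-0.22,1],[0.95,0.07,0,0,0,-0.22,1],[0.95,0.07,0,0,0,-0.22,1],[0.95,0.07,0,0,0,-0.22,1],[0.95,0.07,0,0,0,-0.22,1],[0.95,0.07,0,0,0,-0.22,1],[0.95,0.07,0,0,0,-0.22,1],[0.95,0.07,0,0,0,-0.22,1]]

```text
clock: 1.6
ee_pos: [0.501, -0.1427, 0.3595]
tool_rot: [-0.001, 0.644, 0.765, -0.0]
wrist_force: [-0.1, -0.6, -0.5]
gripper_width: 0.0856
```

Run:
```python
from h import *
print(pose()[0],rel((.555,-.05,.36),100.8))
```

```text
[ 0.50103596 -0.14266384  0.35949038] (array([ 0.2737,  0.2298, -0.0019]), array([-0.0004, -0.0001, -0.0055]))
```

Call:
drive_tool:
  moves:
    - [[0.27,0.23,0,0,0,0,1],[0.27,0.23,0,0,0,0,1],[0.27,0.23,0,0,0,0,1],[0.27,0.23,0,0,0,0,1],[0.27,0.23,0,0,0,0,1],[0.27,0.23,0,0,0,0,1]]

```text
clock: 2.1
ee_pos: [0.5544, -0.0539, 0.3599]
tool_rot: [-0.0, 0.646, 0.764, -0.001]
wrist_force: [0.7, 0.6, 0.0]
gripper_width: 0.0856
```

Run:
```python
from h import *
import pickle
print(pose()[0]); m=eyes.camera_model("wrist"); im=eyes.get_image("wrist"); pickle.dump(m,open("w1.pkl","wb"))
cv2.imwrite("pics/w1.png",im)
m2=eyes.camera_model("wrist");print(np.abs(m2["t"]-m["t"]).max())
im=eyes.get_image("side");cv2.imwrite("pics/side1.png",im)
```

```text
[ 0.5543783  -0.05388233  0.35990505]
0.00018803323069327416
```

View pics/w1.png

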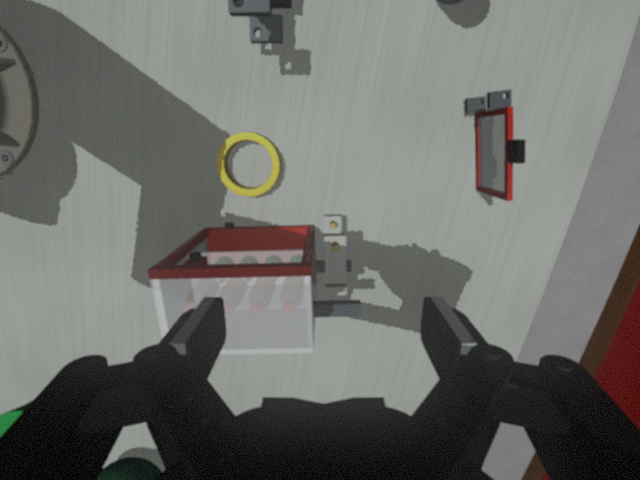

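Run:
```python
from h import *
import pickle
m=pickle.load(open("w1.pkl","rb")); im=cv2.imread("pics/w1.png")
crop(im,300,205,370,265,"pics/w1c.png"); crop(im,140,215,330,360,"pics/w1d.png")
b,g,r=[im[...,i].astype(int) for i in range(3)]
def blobs(im,x0,y0,x1,y1,th=35):
    b,g,r=[im[...,i].astype(float) for i in range(3)]
    k=((r-b>th)&(r-g<60)&(g-b>10)).astype(np.uint8);mk=np.zeros_like(k);mk[y0:y1,x0:x1]=k[y0:y1,x0:x1]
    n,l,st,ce=cv2.connectedComponentsWithStats(mk)
    return [(st[i,4],st[i,:4].tolist(),ce[i].round(2)) for i in range(1,n) if st[i,4]>3]
for q in blobs(im,318,210,355,262): print("w",q)
t=cv2.imread("pics/top0.png"); mt=eyes.camera_model("top")
for q in blobs(t,393,200,420,225): print("t",q)
```

```text
pics/w1c.png scale 10.0
pics/w1d.png scale 4.137931034482759
w (np.int32(26), [330, 222, 6, 6], array([332.69, 224.77]))
w (np.int32(24), [333, 245, 5, 6], array([335.29, 247.5 ]))
t (np.int32(16), [407, 207, 4, 4], array([408.5, 208.5]))
t (np.int32(11), [400, 214, 3, 4], array([401.09, 215.64]))
```

View pics/w1c.png

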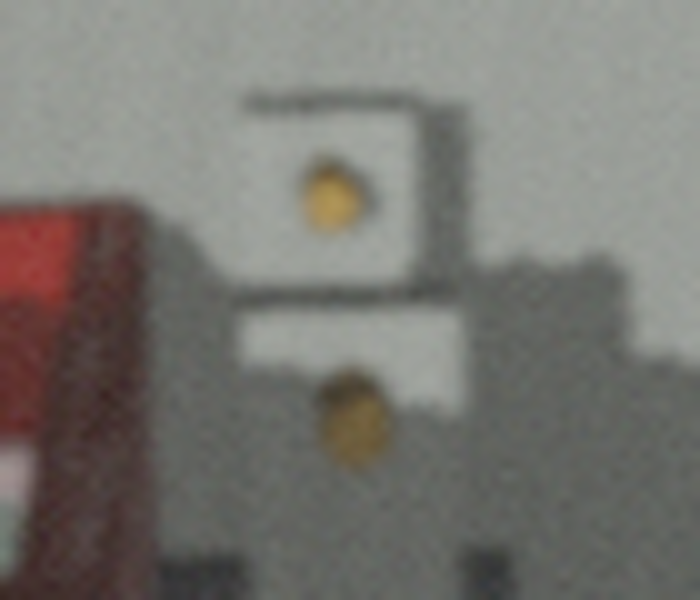

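View pics/w1d.png

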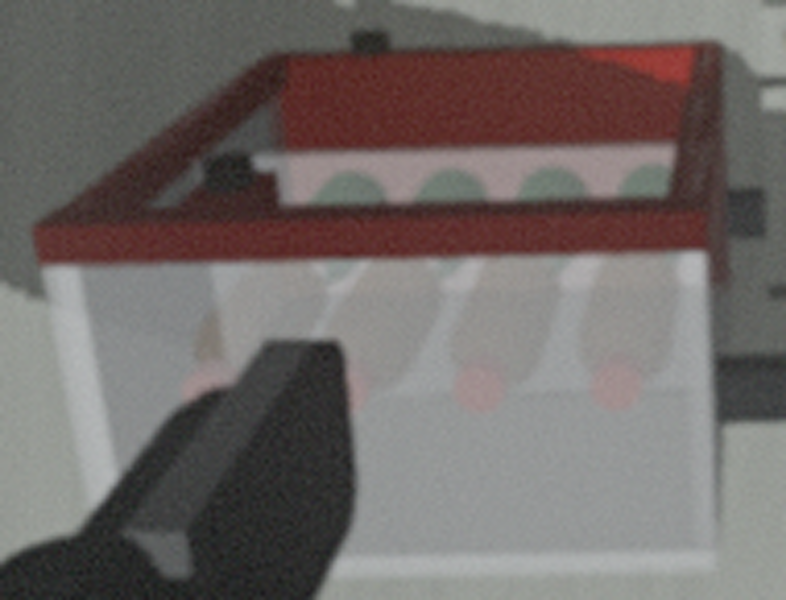

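Run:
```python
from h import *
import pickle
m=pickle.load(open("w1.pkl","rb")); mt=eyes.camera_model("top"); sc=4.1379
f=lambda p:(140+p[0]/sc-.4,215+p[1]/sc-.4)
def ang(a,b): v=b-a; return np.degrees(np.arctan2(v[1],v[0])).round(2)
W=lambda p,z:onz(m,f(p),z)[:2]*1000
for a,b in (((40,262),(708,250)),((335,553),(714,550)),((35,228),(715,207)),((335,570),(714,567))):
    A,B=W(a,.179),W(b,.179);print(A,B,ang(A,B))
A,B=W((715,250),.179),W((714,568),.179);print("side",A,B,ang(A,B)+90)
print("pu w",onz(m,(335.05,247.4),.159)[:2]*1000,"pl w",onz(m,(333.0,224.4),.059)[:2]*1000)
print("pu t",onz(mt,(408.5,208.5),.159)[:2]*1000,"pl t",onz(mt,(401.1,215.6),.059)[:2]*1000)
print("tri",tri((m,(335.05,247.4)),(mt,(408.5,208.5))),tri((m,(333.,224.4)),(mt,(401.1,215.6))))
# arm edges in wrist image: lower arm front edge & sides
h=lambda p:(300+p[0]/10-.45,205+p[1]/10-.45)
for z,pts in((.045,((245,98),(412,100))),(.145,((238,302),(470,298)))):
    A,B=[onz(m,h(p),z)[:2]*1000 for p in pts];print("arm front",A,B,ang(A,B),np.linalg.norm(A-B))
```

```text
[ 384.6382429  -149.55255651] [ 552.30260729 -117.18424605] 10.93
[ 466.19802595 -222.17931449] [ 567.52666838 -203.29702415] 10.56
[ 383.22605657 -140.34979131] [ 552.21721273 -105.52444832] 11.64
[ 466.5823771  -227.61890264] [ 568.37062871 -208.61281998] 10.58
side [ 554.03250167 -116.89009273] [ 568.42051841 -208.92709602] 8.89
pu w [573.67208538 -89.59402902] pl w [574.15812899 -89.0284138 ]
pu t [573.47468848 -89.50853755] pl t [573.1290584  -88.87902777]
tri [ 0.57356058 -0.08952357  0.15911509] [ 0.57392871 -0.08947598  0.05615761]
arm front [560.37742802 -80.32313518] [583.3035082  -76.72183198] 8.93 23.207208733471003
arm front [559.59579762 -81.68089587] [584.78147324 -76.94537414] 10.65 25.62700572343261
```

Run:
```python
from h import *
print(rel((.424,.228,.28),98.4))
```

```text
(array([ 0.999 , -0.2729,  0.2672]), array([-0.0001,  0.0001,  0.0063]))
```

Call:
drive_tool:
  moves:
    - [[0.999,-0.273,0.2,0,0,0.006,1],[0.999,-0.273,0.2,0,0,0.006,1],[0.999,-0.273,0.267,0,0,0.006,1],[0.999,-0.273,0.267,0,0,0.006,1],[0.999,-0.273,0.267,0,0,0.006,1],[0.999,-0.273,0.267,0,0,0.006,1],[0.999,-0.273,0.267,0,0,0.006,1],[0.999,-0.273,0.267,0,0,0.006,1],[0.999,-0.273,0.267,0,0,0.006,1],[0.999,-0.273,0.267,0,0,0.006,1],[0.999,-0.273,0.267,0,0,0.006,1],[0.999,-0.273,0.267,0,0,0.006,1]]

```text
clock: 3.2
ee_pos: [0.425, 0.2282, 0.2807]
tool_rot: [0.0, 0.653, 0.757, 0.0]
wrist_force: [0.4, -0.0, 0.4]
gripper_width: 0.0854
```

Run:
```python
from h import *
import pickle
print(pose()[0]); m=eyes.camera_model("wrist"); im=eyes.get_image("wrist"); pickle.dump(m,open("w2.pkl","wb"))
cv2.imwrite("pics/w2.png",im)
for x,y,z in ((.424,.228,.189),(.424,.228,.143)): print(proj(m,(x,y,z)))
print(rel((.424,.228,.28),98.4))
```

```text
[0.42496727 0.2281904  0.28066767]
[321.11365302 243.44994099]
[321.33178231 227.61209479]
(array([-0.0002, -0.0033,  0.0021]), array([0.0002, 0.    , 0.0002]))
```

View pics/w2.png

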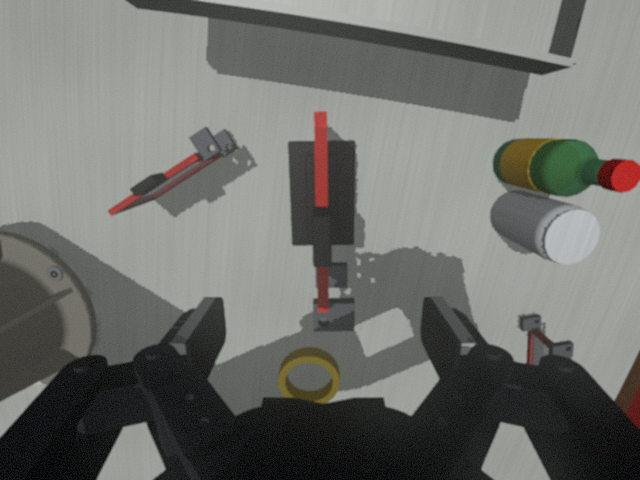

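Run:
```python
from h import *
import pickle
m=pickle.load(open("w2.pkl","rb")); im=cv2.imread("pics/w2.png")
crop(im,280,100,370,340,"pics/w2c.png")
b,g,r=[im[...,i].astype(int) for i in range(3)]
k=(r-np.maximum(b,g)>50);k[:,:280]=0;k[:,370:]=0;k[:100]=0;k[318:]=0
for y in range(112,312,12):
    xs=np.where(k[y])[0]
    if len(xs)>4: print(y,xs.min(),xs.max(),(onz(m,(xs.mean(),y),.152)[:2]*1000).round(1))
ys=np.where(k.any(1))[0];print(ys.min(),ys.max())
```

```text
pics/w2c.png scale 2.5
112 315 326 [409.8 320.2]
124 315 326 [411.  311.5]
136 315 326 [412.3 302.7]
148 314 327 [413.6 293.8]
160 315 327 [415.4 284.7]
172 315 327 [416.7 275.5]
184 315 327 [418.1 266.1]
196 315 327 [419.6 256.5]
112 311
```

View pics/w2c.png

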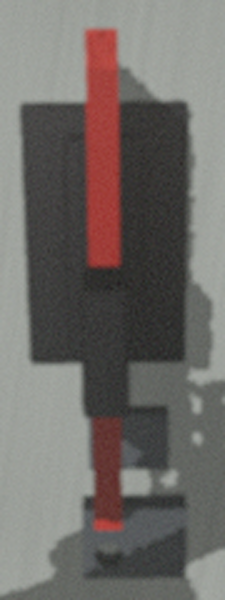

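Run:
```python
from h import *
print(rel((.424,.2284,.157),98.6))
```

```text
(array([ 0.0012, -0.0034,  0.4121]), array([ 0.0002,  0.    , -0.0009]))
```

Call:
drive_tool:
  moves:
    - [[0.001,-0.003,0.1,0,0,-0.001,1],[0.001,-0.003,0.2,0,0,-0.001,1],[0.001,-0.003,0.29,0,0,-0.001,1],[0.001,-0.003,0.35,0,0,-0.001,1],[0.001,-0.003,0.39,0,0,-0.001,1],[0.001,-0.003,0.41,0,0,-0.001,1],[0.001,-0.003,0.41,0,0,-0.001,1],[0.001,-0.003,0.41,0,0,-0.001,1]]

```text
clock: 3.92
ee_pos: [0.4239, 0.2291, 0.1577]
tool_rot: [0.0, 0.652, 0.759, 0.0]
wrist_force: [0.3, 0.1, 0.3]
gripper_width: 0.0852
```

Call:
drive_tool:
  moves:
    - [[0,0,0,0,0,0,-0.3],[0,0,0,0,0,0,-0.55],[0,0,0,0,0,0,-0.65],[0,0,0,0,0,0,-0.8],[0,0,0,0,0,0,-1],[0,0,0,0,0,0,-1],[0,0,0,0,0,0,-1],[0,0,0,0,0,0,-1],[0,0,0,0,0,0,-1],[0,0,0,0,0,0,-1]]
  squeeze: 50

```text
clock: 4.75
ee_pos: [0.4235, 0.2297, 0.1575]
tool_rot: [0.0, 0.651, 0.759, 0.0]
wrist_force: [0.3, 1.1, 4.9]
gripper_width: 0.0133
```

Call:
drive_tool:
  moves:
    - [[0,0,-0.03,0,0,0,-1],[0,0,-0.06,0,0,0,-1],[0,0,-0.09,0,0,0,-1],[0,0,-0.12,0,0,0,-1],[0,0,-0.15,0,0,0,-1],[0,0,-0.18,0,0,0,-1],[0,0,-0.21,0,0,0,-1],[0,0,-0.21,0,0,0,-1],[0,0,-0.21,0,0,0,-1]]

```text
clock: 5.5
ee_pos: [0.4235, 0.2297, 0.2208]
tool_rot: [0.0, 0.651, 0.759, 0.001]
wrist_force: [0.1, -0.2, -2.3]
gripper_width: 0.0133
```

Run:
```python
from h import *
import pickle
print(pose()[0],arm.sense()["wrist_force"],arm.sense()["torque"])
m=eyes.camera_model("wrist"); im=eyes.get_image("wrist"); pickle.dump(m,open("w3.pkl","wb"));cv2.imwrite("pics/w3.png",im)
for n in("side","top"): cv2.imwrite(f"pics/{n}3.png",eyes.get_image(n))
s=cv2.imread("pics/side3.png");crop(s,190,100,310,290,"pics/s3c.png")
```

```text
[0.42349344 0.22966874 0.22078977] [ 0.11154733 -0.21010384 -2.32522821] [-0.00321875  0.01799855  0.02362796]
pics/s3c.png scale 3.1578947368421053
```

View pics/s3c.png

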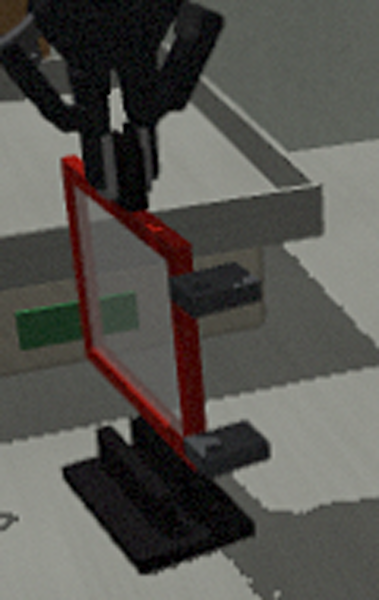

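View pics/w3.png

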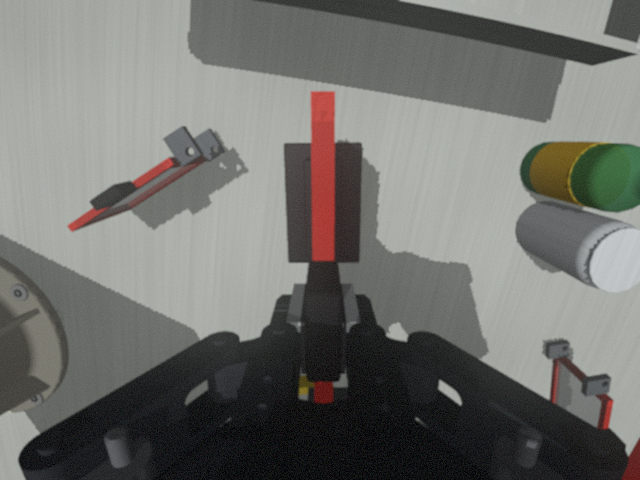

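View pics/top3.png

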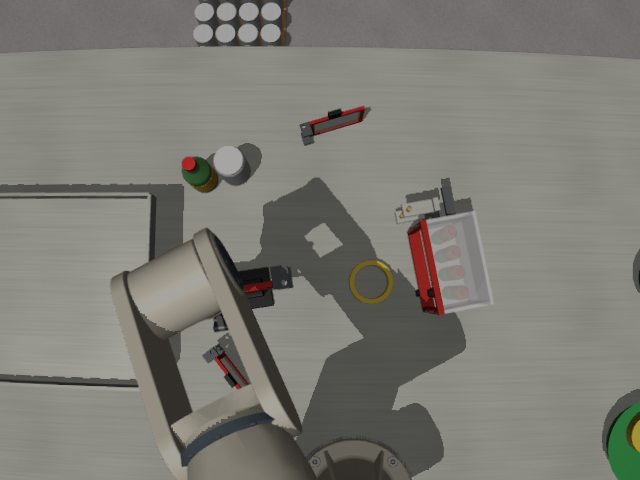

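Run:
```python
from h import *
import pickle
m=pickle.load(open("w3.pkl","rb")); im=cv2.imread("pics/w3.png"); mt=eyes.camera_model("top")
p,R=pose();X=R.as_matrix();print(p,np.degrees(np.arctan2(X[1,0],X[0,0])), X[:,2])
b,g,r=[im[...,i].astype(int) for i in range(3)]
k=(r-np.maximum(b,g)>50);k[:,:290]=0;k[:,350:]=0;k[:80]=0
for y in list(range(92,262,24)):
    xs=np.where(k[y])[0]
    if len(xs)>4: print(y,xs.min(),xs.max(),(R.inv().apply(onz(m,(xs.mean(),y),.215)-p)*1000).round(1))
ys=np.where(k[:,320])[0];print(ys.min(),ys.max())
print("expected free edge px", proj(m,p+R.apply([.093,0,.006])), "rear red", )
t=cv2.imread("pics/top3.png");crop(t,235,255,305,310,"pics/t3c.png")
```

```text
[0.42290552 0.22929721 0.21968583] 98.73131616166589 [-8.18314192e-04 -4.57318547e-04 -9.99999561e-01]
92 311 334 [91.9  0.7  4.7]
116 311 334 [82.5  0.7  4.7]
140 312 333 [72.8  0.7  4.7]
164 311 334 [62.8  0.7  4.7]
188 311 334 [52.4  0.7  4.7]
212 311 334 [41.6  0.7  4.7]
236 312 334 [30.4  0.9  4.7]
260 313 333 [18.7  0.9  4.7]
92 402
expected free edge px [320.79202084  89.70801957] rear red
pics/t3c.png scale 10.909090909090908
```

View pics/t3c.png

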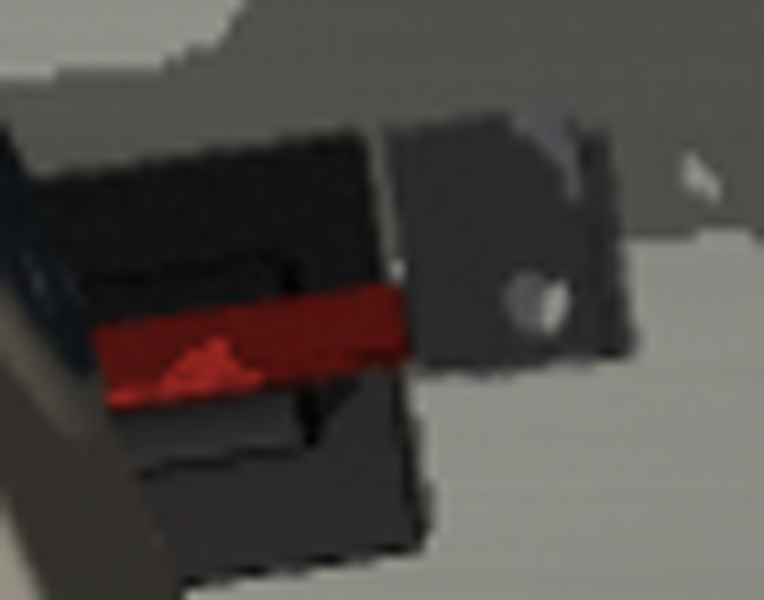

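Run:
```python
from h import *
mt=eyes.camera_model("top")
p,R=pose()
q=onz(mt,(235+537/10.909-.45,255+302/10.909-.45),.199);print(q,(R.inv().apply(q-p)*1000).round(1))
print(arm.sense()["clock"])
```

```text
[0.43779042 0.13270472 0.199     ] [-97.7   0.1  20.7]
5.65
```

Run:
```python
from h import *
print(rel((.5405,.0853,.2205),100.7))
```

```text
(array([-0.5339,  0.3146, -0.0028]), array([-0.0003,  0.0001, -0.0109]))
```

Call:
drive_tool:
  moves:
    - [[-0.07,0.04,0,0,0,-0.002,-1],[-0.14,0.08,0,0,0,-0.004,-1],[-0.21,0.12,0,0,0,-0.006,-1],[-0.28,0.165,0,0,0,-0.008,-1],[-0.35,0.205,0,0,0,-0.01,-1],[-0.42,0.25,0,0,0,-0.011,-1],[-0.48,0.285,0,0,0,-0.011,-1],[-0.52,0.305,0,0,0,-0.011,-1],[-0.534,0.315,0,0,0,-0.011,-1],[-0.534,0.315,0,0,0,-0.011,-1],[-0.534,0.315,0,0,0,-0.011,-1],[-0.534,0.315,0,0,0,-0.011,-1]]

```text
clock: 6.65
ee_pos: [0.5402, 0.0863, 0.22]
tool_rot: [-0.0, 0.638, 0.77, -0.0]
wrist_force: [0.6, 0.5, -2.1]
gripper_width: 0.0136
```

Run:
```python
from h import *
p,R=pose();print(p,np.degrees(np.arctan2(R.as_matrix()[1,0],R.as_matrix()[0,0])))
t=eyes.get_image("top");cv2.imwrite("pics/top4.png",t);crop(t,300,180,460,300,"pics/t4c.png")
print(rel((.5554,.0067,.2205),100.7))
```

```text
[0.54020447 0.08628364 0.21998296] 100.74521020484242
pics/t4c.png scale 5.0
(array([-2.703e-01, -1.000e-04, -1.500e-03]), array([-0.0002, -0.0001,  0.0004]))
```

View pics/t4c.png

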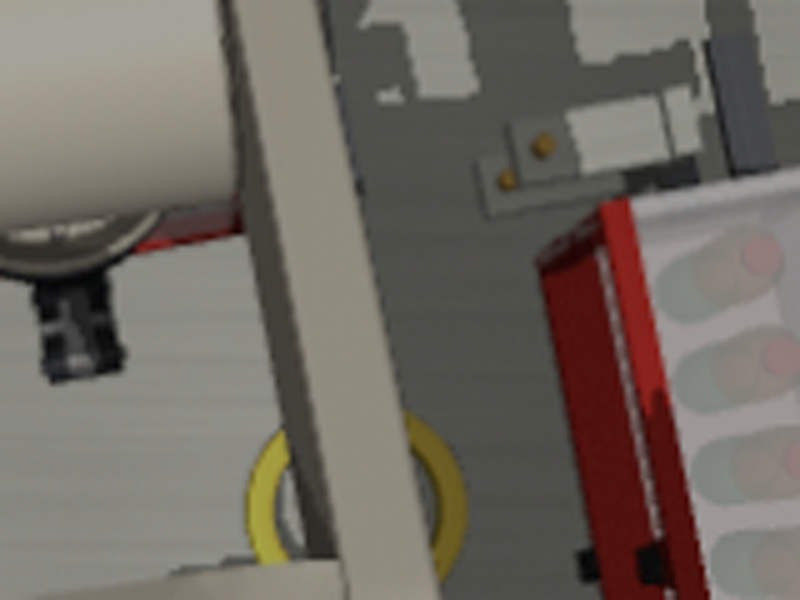

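Call:
drive_tool:
  moves:
    - [[-0.04,0,0,0,0,0,-1],[-0.08,0,0,0,0,0,-1],[-0.12,0,0,0,0,0,-1],[-0.16,0,0,0,0,0,-1],[-0.2,0,0,0,0,0,-1],[-0.23,0,0,0,0,0,-1],[-0.255,0,0,0,0,0,-1],[-0.27,0,0,0,0,0,-1],[-0.27,0,0,0,0,0,-1],[-0.27,0,0,0,0,0,-1],[-0.27,0,0,0,0,0,-1]]

```text
clock: 7.62
ee_pos: [0.5559, 0.0062, 0.2201]
tool_rot: [-0.0, 0.638, 0.77, 0.0]
wrist_force: [-0.3, -0.8, -2.1]
gripper_width: 0.0136
```

Run:
```python
from h import *
p,R=pose();print(p,np.degrees(np.arctan2(R.as_matrix()[1,0],R.as_matrix()[0,0])))
t=eyes.get_image("top");cv2.imwrite("pics/top5.png",t);crop(t,340,170,440,245,"pics/t5c.png")
s=eyes.get_image("side");cv2.imwrite("pics/side5.png",s);crop(s,340,160,460,300,"pics/s5c.png")
print(rel((.5554,.0067,.2205),100.7))
mt=eyes.camera_model("top");print("pintle seen through hole, hole centre px", proj(mt,p+R.apply([-.0977,0,.0207])),"pintle tip", proj(mt,(.5736,-.0894,.159)))
```

```text
[0.55593717 0.00621202 0.22012774] 100.71611147172815
pics/t5c.png scale 8.0
pics/s5c.png scale 4.285714285714286
(array([ 0.0014, -0.0015, -0.0012]), array([-0.    , -0.    ,  0.0002]))
pintle seen through hole, hole centre px [411.88342348 204.98531478] pintle tip [408.44020504 208.43110487]
```

View pics/t5c.png

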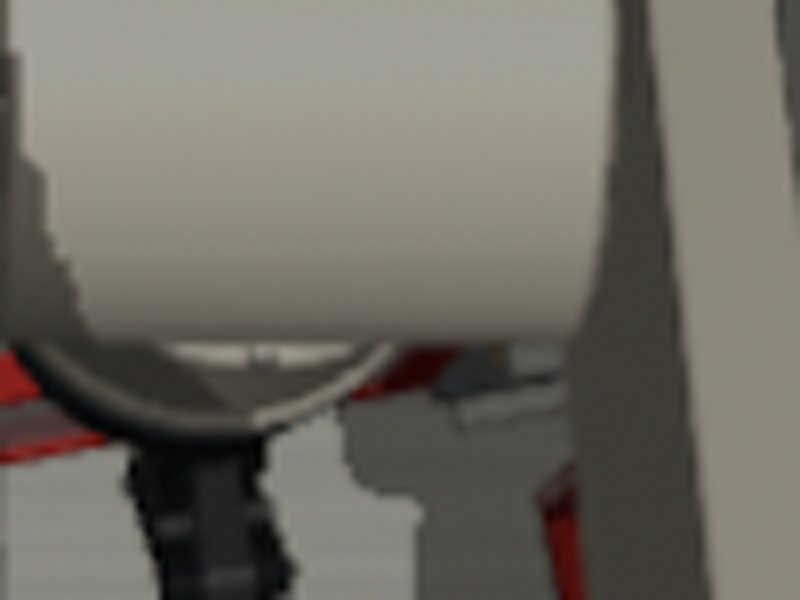

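View pics/s5c.png

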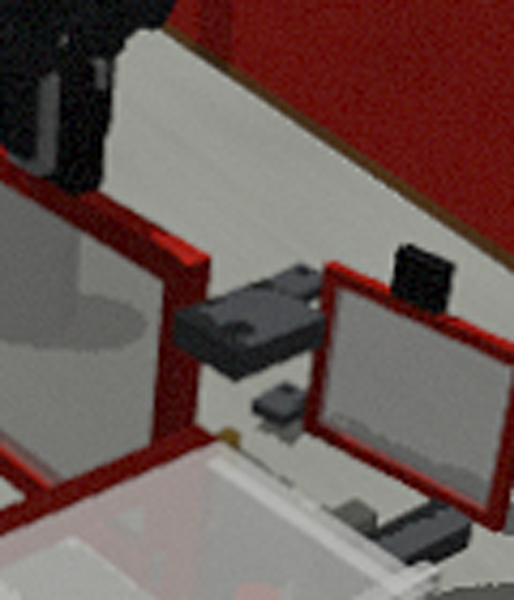

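Run:
```python
from h import *
s=cv2.imread("pics/side5.png");crop(s,375,215,425,275,"pics/s5d.png")
ms=eyes.camera_model("side");mt=eyes.camera_model("top")
p,R=pose()
H=lambda dz:p+R.apply([-.0977,0,-.219+.02+.0])
o=p+R.apply([-.0977,0,0]);zo=.2201-.1455
for z in (.112,.124,.012,.024): print(z,"side",proj(ms,(o[0],o[1],zo+z)).round(1),"top",proj(mt,(o[0],o[1],zo+z)).round(1))
for z in(.159,.145,.059): print("pin",proj(ms,(.5736,-.0894,z)).round(1),proj(mt,(.5736,-.0894,z)).round(1))
t=cv2.imread("pics/top5.png");crop(t,380,205,420,235,"pics/t5d.png")
```

```text
pics/s5d.png scale 10.0
0.112 side [394.9 244.1] top [410.7 206. ]
0.124 side [395.7 236.6] top [411.7 205. ]
0.012 side [388.7 300.3] top [403.3 213.3]
0.024 side [389.4 294.1] top [404.1 212.5]
pin [392.7 260.6] [408.4 208.4]
pin [391.8 268.6] [407.4 209.5]
pin [386.8 314.3] [401.4 215.4]
pics/t5d.png scale 20.0
```

View pics/s5d.png

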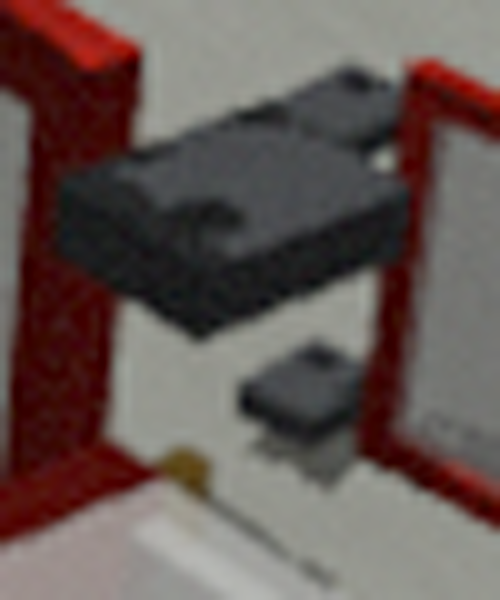

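View pics/t5d.png

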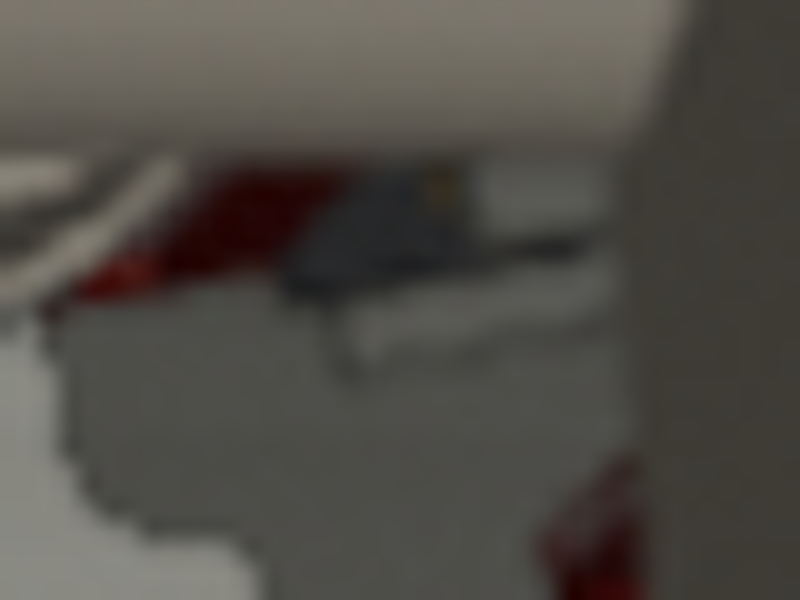

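Call:
drive_tool:
  moves:
    - [[0,0,0.012,0,0,0,-1],[0,0,0.024,0,0,0,-1],[0,0,0.036,0,0,0,-1],[0,0,0.048,0,0,0,-1],[0,0,0.06,0,0,0,-1],[0,0,0.072,0,0,0,-1],[0,0,0.08,0,0,0,-1],[0,0,0.08,0,0,0,-1],[0,0,0.08,0,0,0,-1]]

```text
clock: 8.47
ee_pos: [0.556, 0.0059, 0.196]
tool_rot: [-0.0, 0.638, 0.77, -0.0]
wrist_force: [-0.5, -0.1, -2.4]
gripper_width: 0.0134
```

Run:
```python
from h import *
s=arm.sense();p,R=pose();print(p,s["wrist_force"],s["torque"],p+R.apply([-.0977,0,0]))
s=eyes.get_image("side");cv2.imwrite("pics/side6.png",s);crop(s,375,225,425,275,"pics/s6d.png")
```

```text
[0.55598303 0.00591238 0.19601727] [-0.46556501 -0.08806832 -2.38403646] [ 0.00979773 -0.00450876  0.01999123] [ 0.5741402  -0.09008558  0.19601084]
pics/s6d.png scale 12.0
```

View pics/s6d.png

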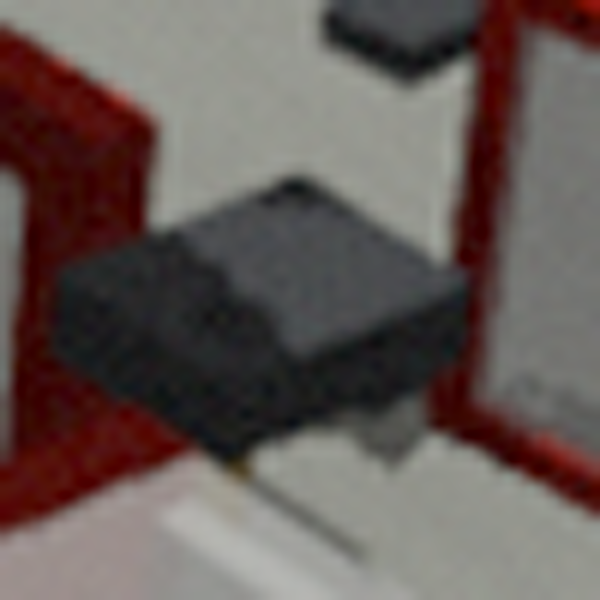

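Call:
drive_tool:
  moves:
    - [[0.0015,0,0.002,0,0,0,-1],[0.0015,0,0.004,0,0,0,-1],[0.0015,0,0.006,0,0,0,-1],[0.0015,0,0.008,0,0,0,-1],[0.0015,0,0.01,0,0,0,-1],[0.0015,0,0.012,0,0,0,-1],[0.0015,0,0.014,0,0,0,-1],[0.0015,0,0.015,0,0,0,-1],[0.0015,0,0.015,0,0,0,-1],[0.0015,0,0.015,0,0,0,-1]]

```text
clock: 9.35
ee_pos: [0.556, 0.0064, 0.1917]
tool_rot: [-0.0, 0.638, 0.77, 0.0]
wrist_force: [0.5, -0.6, -2.4]
gripper_width: 0.0136
```

```bash
cat > st.py <<'E'
from h import *
s=arm.sense();p,R=pose();print(s["clock"],p,s["wrist_force"].round(2),s["torque"].round(3),"hole",p+R.apply([-.0977,0,0]),"oz",p[2]-.1455)
E
python3 st.py
```

```text
9.35 [0.5559575  0.00636287 0.19166757] [ 0.55 -0.58 -2.41] [-0.021 -0.025  0.007] hole [ 0.57411456 -0.08963511  0.19166471] oz 0.046167572240993104
```

Call:
drive_tool:
  moves:
    - [[0,0,0.002,0,0,0,-1],[0,0,0.004,0,0,0,-1],[0,0,0.006,0,0,0,-1],[0,0,0.008,0,0,0,-1],[0,0,0.01,0,0,0,-1],[0,0,0.01,0,0,0,-1]]

```text
clock: 9.85
ee_pos: [0.5559, 0.0063, 0.1885]
tool_rot: [-0.0, 0.638, 0.77, -0.0]
wrist_force: [0.2, 0.1, -2.5]
gripper_width: 0.0134
```

```bash
python3 st.py
```

```text
9.85 [0.55586313 0.00634863 0.18851749] [ 0.21  0.15 -2.45] [-0.065 -0.018 -0.043] hole [ 0.57402121 -0.08964915  0.1885112 ] oz 0.0430174853029974
```

Call:
drive_tool:
  moves:
    - [[0,0,0.003,0,0,0,-1],[0,0,0.006,0,0,0,-1],[0,0,0.009,0,0,0,-1],[0,0,0.012,0,0,0,-1],[0,0,0.015,0,0,0,-1],[0,0,0.017,0,0,0,-1],[0,0,0.017,0,0,0,-1]]

```text
clock: 10.43
ee_pos: [0.5558, 0.0064, 0.1834]
tool_rot: [-0.0, 0.638, 0.77, -0.0]
wrist_force: [0.7, -0.2, -3.5]
gripper_width: 0.0128
```

```bash
python3 st.py
```

```text
10.4333 [0.55583852 0.00636351 0.18338706] [ 0.7  -0.22 -3.53] [-0.    -0.02  -0.028] hole [ 0.57399758 -0.08963409  0.18337962] oz 0.03788706434535857
```

Call:
drive_tool:
  moves:
    - [[0,0,0.002,0,0,0,-1],[0,0,0.004,0,0,0,-1],[0,0,0.006,0,0,0,-1],[0,0,0.008,0,0,0,-1],[0,0,0.01,0,0,0,-1],[0,0,0.012,0,0,0,-1],[0,0,0.013,0,0,0,-1],[0,0,0.013,0,0,0,-1]]

```text
clock: 11.1
ee_pos: [0.5559, 0.0064, 0.1796]
tool_rot: [-0.0, 0.638, 0.77, -0.0]
wrist_force: [-0.1, -1.0, -2.3]
gripper_width: 0.0135
```

```bash
python3 st.py
```

```text
11.1 [0.55589322 0.00638264 0.17958596] [-0.11 -0.98 -2.25] [-0.007  0.009  0.049] hole [ 0.57405676 -0.08961411  0.17958052] oz 0.034085962784495355
```

Call:
drive_tool:
  moves:
    - [[0,0,0.001,0,0,0,-1],[0,0,0.002,0,0,0,-1],[0,0,0.003,0,0,0,-1],[0,0,0.004,0,0,0,-1],[0,0,0.004,0,0,0,-1]]

```text
clock: 11.52
ee_pos: [0.556, 0.0064, 0.1786]
tool_rot: [0.0, 0.638, 0.77, 0.0]
wrist_force: [-1.0, 0.4, 0.1]
gripper_width: 0.0136
```

```bash
python3 st.py
```

```text
11.5167 [0.55599511 0.00639183 0.178588  ] [-1.01  0.4   0.1 ] [0.007 0.079 0.012] hole [ 0.57415099 -0.08960637  0.17858584] oz 0.03308800301881357
```

Call:
drive_tool:
  moves:
    - [[0,0,0.001,0,0,0,-1],[0,0,0.0015,0,0,0,-1],[0,0,0.0015,0,0,0,-1]]

```text
clock: 11.77
ee_pos: [0.5561, 0.0065, 0.1784]
tool_rot: [0.0, 0.638, 0.77, 0.0]
wrist_force: [-1.8, 1.7, 3.8]
gripper_width: 0.0133
```

```bash
python3 st.py
python3 - <<'E'
from h import *
s=eyes.get_image("side");cv2.imwrite("pics/side7.png",s);crop(s,340,170,460,290,"pics/s7d.png")
m=eyes.get_image("wrist");cv2.imwrite("pics/w7.png",m)
E
```

```text
11.7667 [0.55614006 0.00649473 0.17842662] [-1.75  1.74  3.82] [-0.     0.287 -0.115] hole [ 0.57429438 -0.08950376  0.17841614] oz 0.032926618265157276
pics/s7d.png scale 5.0
```

View pics/s7d.png

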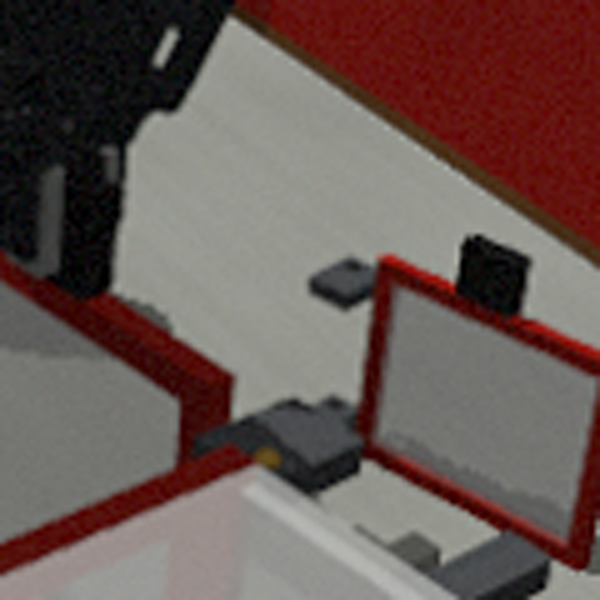

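View pics/w7.png

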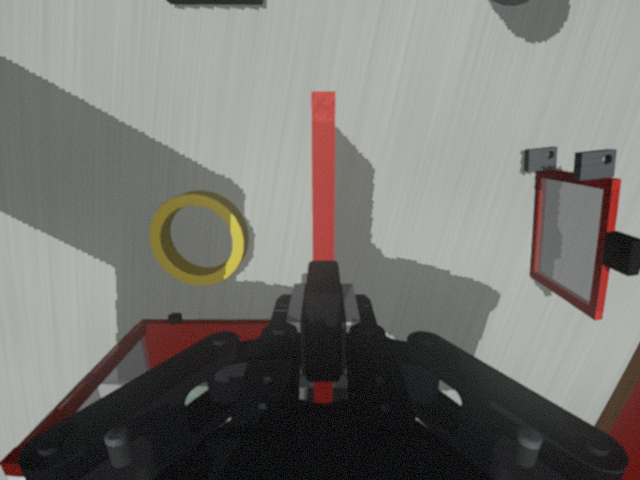

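Call:
drive_tool:
  moves:
    - [[0,0,-0.001,0,0,0,-0.65],[0,0,-0.001,0,0,0,-0.5],[0,0,-0.001,0,0,0,-0.3],[0,0,-0.001,0,0,0,-0.3],[0,0,-0.001,0,0,0,-0.3],[0,0,-0.01,0,0,0,-0.3],[0,0,-0.02,0,0,0,-0.3],[0,0,-0.03,0,0,0,-0.3],[0,0,-0.04,0,0,0,-0.3],[0,0,-0.045,0,0,0,-0.3],[0,0,-0.045,0,0,0,-0.3]]

```text
clock: 12.78
ee_pos: [0.5563, 0.0064, 0.1921]
tool_rot: [0.0, 0.638, 0.77, 0.0]
wrist_force: [1.1, -0.4, -0.6]
gripper_width: 0.0298
```

```bash
python3 st.py
python3 - <<'E'
from h import *
print(arm.sense()["joint_positions"].round(3))
s=eyes.get_image("side");cv2.imwrite("pics/side8.png",s);crop(s,270,120,460,290,"pics/s8d.png")
m=eyes.get_image("wrist");cv2.imwrite("pics/w8.png",m)
E
```

```text
12.7833 [0.55628499 0.00639095 0.19213992] [ 1.05 -0.4  -0.62] [0.031 0.023 0.037] hole [ 0.57445494 -0.08960458  0.19215845] oz 0.04663991692312058
[ 0.009  0.289  1.821 -0.     1.031 -0.178]
pics/s8d.png scale 3.5294117647058822
```

View pics/s8d.png

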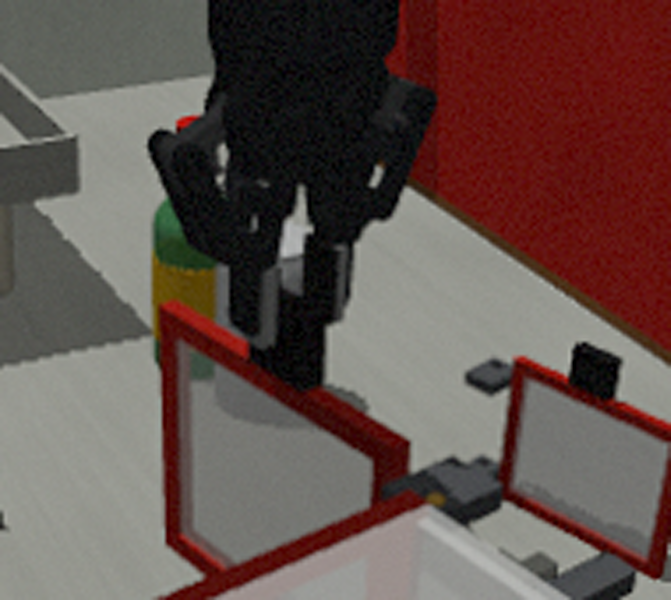

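View pics/w8.png

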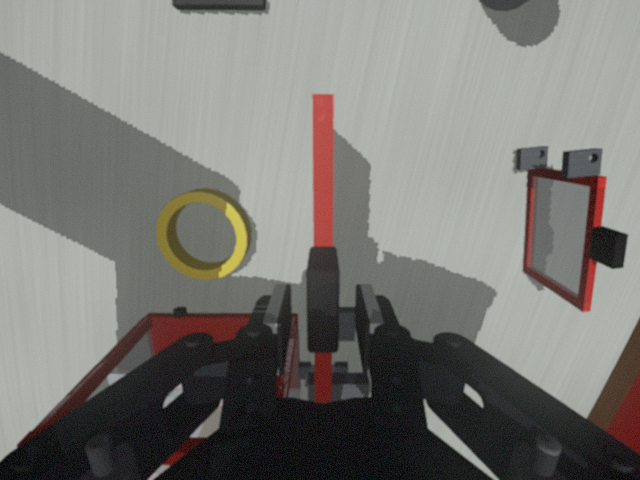

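Call:
drive_tool:
  moves:
    - [[0,-0.014,0,0,0,-0.014,-0.3],[-0.001,-0.028,0,0,0,-0.028,-0.3],[-0.003,-0.043,0,0,0,-0.042,-0.3],[-0.005,-0.057,0,0,0,-0.056,-0.3],[-0.008,-0.071,0,0,0,-0.069,-0.3],[-0.011,-0.085,0,0,0,-0.083,-0.3],[-0.015,-0.098,0,0,0,-0.097,-0.3],[-0.02,-0.112,0,0,0,-0.111,-0.3],[-0.025,-0.125,0,0,0,-0.125,-0.3],[-0.031,-0.138,0,0,0,-0.139,-0.3],[-0.037,-0.151,0,0,0,-0.153,-0.3],[-0.044,-0.163,0,0,0,-0.167,-0.3]]

```text
clock: 13.88
ee_pos: [0.5101, -0.0158, 0.1914]
tool_rot: [-0.0, 0.416, 0.91, 0.0]
wrist_force: [-0.1, 0.8, 0.2]
gripper_width: 0.0298
```

```bash
cat > st2.py <<'E'
from h import *
import sys
n=sys.argv[1]
s=arm.sense();p,R=pose();H=np.array([.5742,-.0896]);v=p[:2]-H
print(s["clock"],p,s["wrist_force"].round(2),"yaw",np.degrees(np.arctan2(R.as_matrix()[1,0],R.as_matrix()[0,0])),"r",np.hypot(*v),"ang",np.degrees(np.arctan2(v[1],v[0])),s["gripper_width"])
m=eyes.get_image("wrist");cv2.imwrite(f"pics/w{n}.png",m)
E
python3 st2.py 9
```

```text
13.8833 [ 0.51013307 -0.01577439  0.19143964] [-0.13  0.83  0.21] yaw 130.89788731662168 r 0.09774861894386758 ang 130.95191800771823 0.029810856256031554
```

View pics/w9.png

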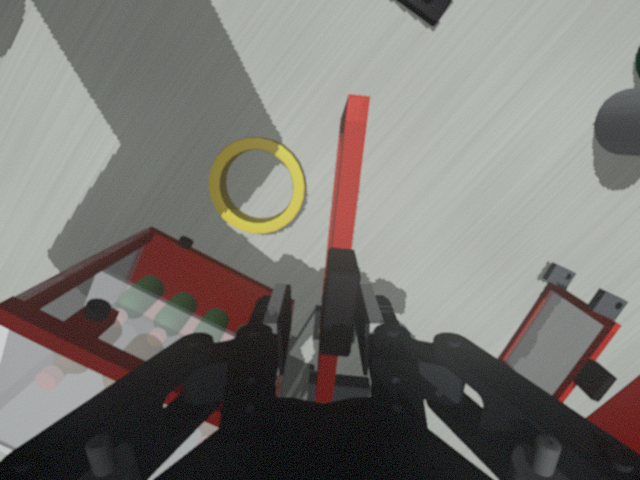

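Door follows the right-hand finger (tab touching it at ~(355,300)). Continue the same arc.

Call:
drive_tool:
  moves:
    - [[0,-0.014,0,0,0,-0.014,-0.3],[-0.001,-0.028,0,0,0,-0.028,-0.3],[-0.003,-0.043,0,0,0,-0.042,-0.3],[-0.005,-0.057,0,0,0,-0.056,-0.3],[-0.008,-0.071,0,0,0,-0.069,-0.3],[-0.011,-0.085,0,0,0,-0.083,-0.3],[-0.015,-0.098,0,0,0,-0.097,-0.3],[-0.02,-0.112,0,0,0,-0.111,-0.3],[-0.025,-0.125,0,0,0,-0.125,-0.3],[-0.031,-0.138,0,0,0,-0.139,-0.3],[-0.037,-0.151,0,0,0,-0.153,-0.3],[-0.044,-0.163,0,0,0,-0.167,-0.3]]

```text
clock: 14.93
ee_pos: [0.4818, -0.0577, 0.1914]
tool_rot: [-0.0, 0.166, 0.986, 0.0]
wrist_force: [-0.3, 0.7, -0.6]
gripper_width: 0.0302
```

```bash
python3 st2.py 10
```

```text
14.9333 [ 0.48179575 -0.0576956   0.1914039 ] [-0.3   0.67 -0.56] yaw 160.89139276300972 r 0.09775702861131678 ang 160.95175165076628 0.030226532877156372
```

View pics/w10.png

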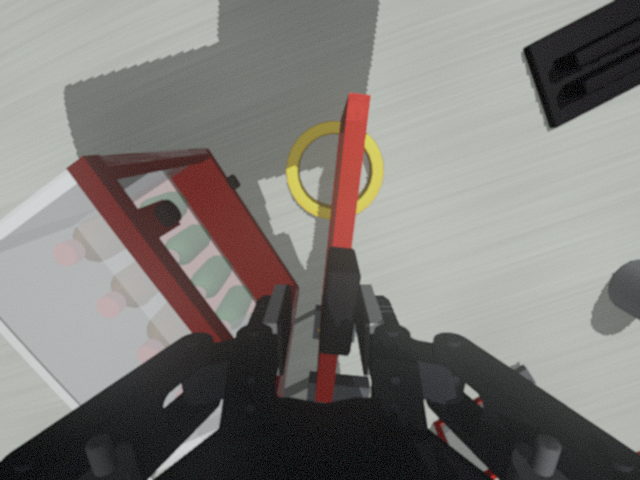

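Call:
drive_tool:
  moves:
    - [[0,-0.014,0,0,0,-0.014,-0.3],[-0.001,-0.028,0,0,0,-0.028,-0.3],[-0.003,-0.043,0,0,0,-0.042,-0.3],[-0.005,-0.057,0,0,0,-0.056,-0.3],[-0.008,-0.071,0,0,0,-0.069,-0.3],[-0.011,-0.085,0,0,0,-0.083,-0.3],[-0.015,-0.098,0,0,0,-0.097,-0.3],[-0.02,-0.112,0,0,0,-0.111,-0.3],[-0.025,-0.125,0,0,0,-0.125,-0.3],[-0.031,-0.138,0,0,0,-0.139,-0.3],[-0.037,-0.151,0,0,0,-0.153,-0.3],[-0.041,-0.158,0,0,0,-0.161,-0.3]]

```text
clock: 15.98
ee_pos: [0.4781, -0.1066, 0.1914]
tool_rot: [-0.0, -0.086, 0.996, 0.0]
wrist_force: [-0.4, 0.3, -1.4]
gripper_width: 0.0298
```

```bash
python3 st2.py 11
```

```text
15.9833 [ 0.47806924 -0.1065895   0.19142873] [-0.37  0.34 -1.4 ] yaw -170.17475805926256 r 0.09762052395581963 ang -169.97742758971785 0.029804396873456554
```

View pics/w11.png

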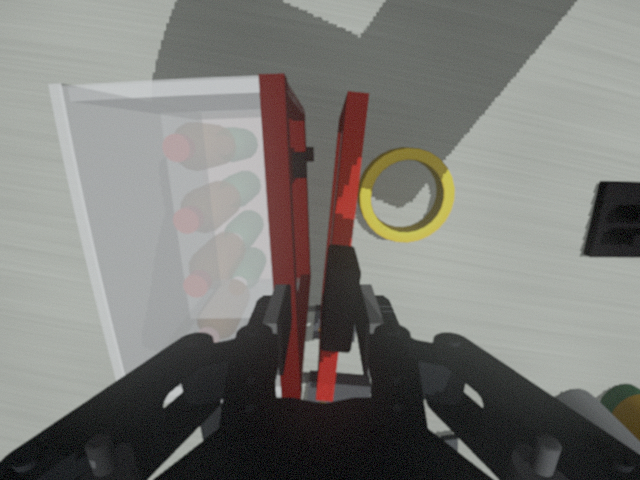

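Call:
drive_tool:
  moves:
    - [[0,-0.003,0,0,0,-0.001,-0.3],[0,-0.006,0,0,0,-0.002,-0.3],[0,-0.009,0,0,0,-0.003,-0.3],[0,-0.012,0,0,0,-0.004,-0.3],[0,-0.015,0,0,0,-0.005,-0.3],[0,-0.018,0,0,0,-0.005,-0.3],[0,-0.02,0,0,0,-0.005,-0.3],[0,-0.022,0,0,0,-0.005,-0.3],[0,-0.022,0,0,0,-0.005,-0.3]]

```text
clock: 16.78
ee_pos: [0.4791, -0.113, 0.1915]
tool_rot: [0.0, -0.093, 0.996, -0.0]
wrist_force: [-1.2, 0.5, -1.1]
gripper_width: 0.0298
```

```bash
python3 st2.py 12
```

```text
16.7833 [ 0.47914653 -0.11304372  0.19154781] [-1.17  0.53 -1.13] yaw -169.2969088616706 r 0.09790183768541741 ang -166.1452390276429 0.029825019208807185
```

View pics/w12.png

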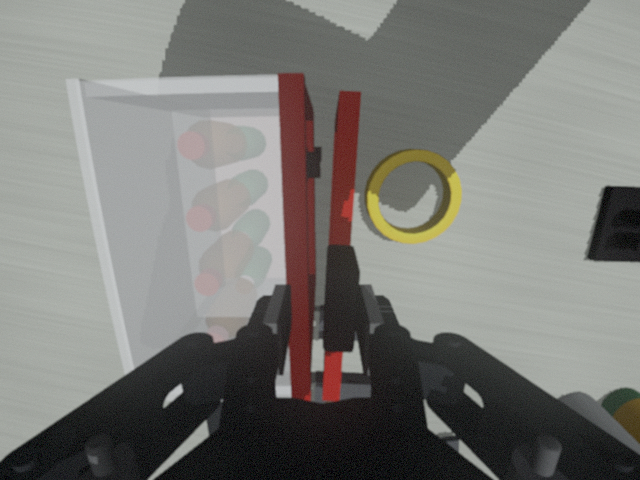

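Call:
drive_tool:
  moves:
    - [[0,-0.002,0,0,0,0,-0.3],[0,-0.004,0,0,0,0,-0.3],[0,-0.006,0,0,0,0,-0.3],[0,-0.007,0,0,0,0,-0.3],[0,-0.007,0,0,0,0,-0.3]]

```text
clock: 17.25
ee_pos: [0.4795, -0.1151, 0.1915]
tool_rot: [0.0, -0.093, 0.996, -0.0]
wrist_force: [-0.9, -0.1, 0.1]
gripper_width: 0.0301
```

Call:
drive_tool:
  moves:
    - [[0,-0.001,0,0,0,0,-0.3],[0,-0.002,0,0,0,0,-0.3],[0,-0.003,0,0,0,0,-0.3],[0,-0.003,0,0,0,0,-0.3]]

```text
clock: 17.58
ee_pos: [0.4797, -0.116, 0.1916]
tool_rot: [0.0, -0.093, 0.996, -0.0]
wrist_force: [-0.5, -0.3, -0.2]
gripper_width: 0.0299
```

```bash
python3 st2.py 13
```

```text
17.5833 [ 0.47971158 -0.11595835  0.19155242] [-0.48 -0.33 -0.24] yaw -169.2896892529712 r 0.09809599711034217 ang -164.41310010537958 0.029916796928338166
```

View pics/w13.png

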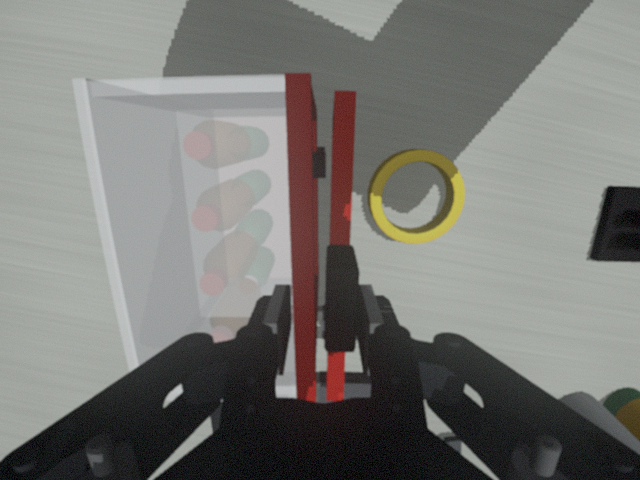

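Call:
drive_tool:
  moves:
    - [[0,-0.001,0,0,0,0,-0.3],[0,-0.002,0,0,0,0,-0.3],[0,-0.003,0,0,0,0,-0.3],[0,-0.004,0,0,0,0,-0.3],[0,-0.004,0,0,0,0,-0.3]]

```text
clock: 18.05
ee_pos: [0.4799, -0.1171, 0.1915]
tool_rot: [0.0, -0.093, 0.996, -0.0]
wrist_force: [-0.4, 0.7, 0.2]
gripper_width: 0.0299
```

Call:
drive_tool:
  moves:
    - [[0,-0.001,0,0,0,0,-0.3],[0,-0.002,0,0,0,0,-0.3],[0,-0.003,0,0,0,0,-0.3],[0,-0.004,0,0,0,0,-0.3],[0,-0.004,0,0,0,0,-0.3]]

```text
clock: 18.47
ee_pos: [0.4801, -0.1182, 0.1915]
tool_rot: [-0.0, -0.093, 0.996, 0.0]
wrist_force: [-0.8, 0.5, 0.5]
gripper_width: 0.0297
```

```bash
python3 st2.py 14
python3 - <<'E'
from h import *
s=eyes.get_image("side");cv2.imwrite("pics/side14.png",s);crop(s,230,200,450,365,"pics/s14.png")
E
```

```text
18.4667 [ 0.48010148 -0.11820525  0.19152944] [-0.81  0.53  0.45] yaw -169.292095977074 r 0.09835035741472947 ang -163.09111805940117 0.029708053119760002
pics/s14.png scale 3.6363636363636362
```

View pics/w14.png

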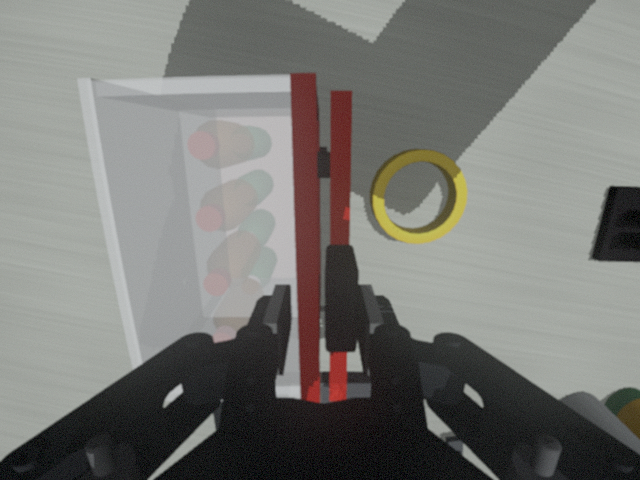

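View pics/s14.png

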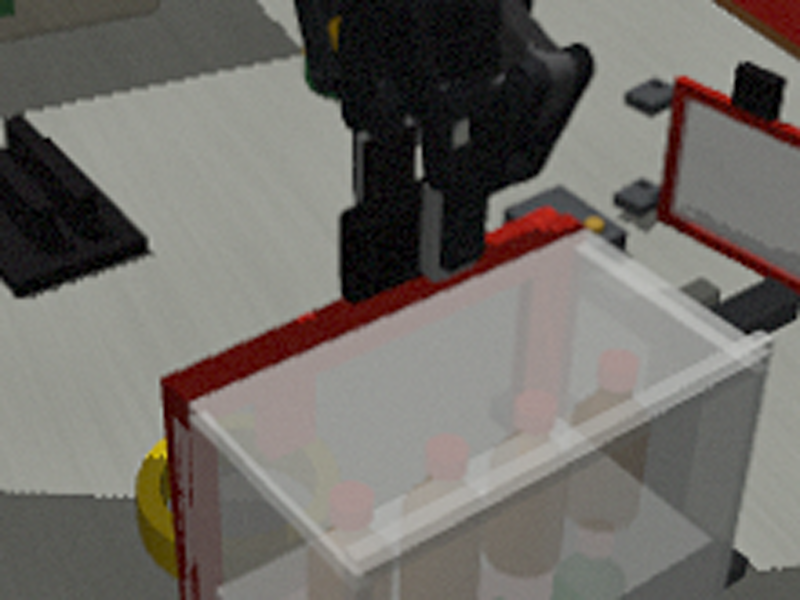

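Call:
drive_tool:
  moves:
    - [[0,-0.001,0,0,0,0,-0.3],[0,-0.002,0,0,0,0,-0.3],[0,-0.003,0,0,0,0,-0.3],[0,-0.003,0,0,0,0,-0.3]]

```text
clock: 18.9
ee_pos: [0.4801, -0.1185, 0.1915]
tool_rot: [-0.0, -0.093, 0.996, 0.001]
wrist_force: [-0.7, 6.2, 4.1]
gripper_width: 0.03
```

Call:
drive_tool:
  moves:
    - [[0,-0.001,0,0,0,0,-0.3],[0,-0.002,0,0,0,0,-0.3],[0,-0.003,0,0,0,0,-0.3],[0,-0.003,0,0,0,0,-0.3]]

```text
clock: 19.23
ee_pos: [0.4802, -0.1187, 0.1915]
tool_rot: [-0.0, -0.093, 0.996, 0.001]
wrist_force: [-1.5, 9.0, 2.5]
gripper_width: 0.03
```

```bash
python3 st2.py 15
python3 - <<'E'
from h import *
im=cv2.imread("pics/w15.png");crop(im,260,60,400,260,"pics/w15c.png")
m=eyes.camera_model("wrist");b,g,r=[im[...,i].astype(int) for i in range(3)]
k=(r-np.maximum(b,g)>45)
for y in (100,130,160,190,215,235):
    xs=[x for x in np.where(k[y])[0] if 280<x<370]; runs=np.split(xs,np.where(np.diff(xs)>1)[0]+1)
    print(y,[(a[0],a[-1]) for a in runs if len(a)>4], (onz(m,(runs[-1].mean(),y),.173)[:2]*1000).round(1))
E
```

```text
19.2333 [ 0.48020472 -0.11873805  0.1915208 ] [-1.45  9.04  2.48] yaw -169.32387078089124 r 0.09840802471601026 ang -162.77683399935884 0.03002009530991083
pics/w15c.png scale 3.0
100 [(np.int64(293), np.int64(316)), (np.int64(332), np.int64(351))] [ 390.2 -127.5]
130 [(np.int64(294), np.int64(317)), (np.int64(332), np.int64(351))] [ 402.9 -124.9]
160 [(np.int64(296), np.int64(302)), (np.int64(305), np.int64(316)), (np.int64(331), np.int64(350))] [ 416.2 -122.7]
190 [(np.int64(296), np.int64(301)), (np.int64(303), np.int64(317)), (np.int64(332), np.int64(349))] [ 430.  -119.8]
215 [(np.int64(297), np.int64(302)), (np.int64(304), np.int64(310)), (np.int64(312), np.int64(318)), (np.int64(332), np.int64(349))] [ 442.  -117.4]
235 [(np.int64(302), np.int64(310)), (np.int64(312), np.int64(317)), (np.int64(332), np.int64(348))] [ 452.  -115.6]
```

View pics/w15c.png

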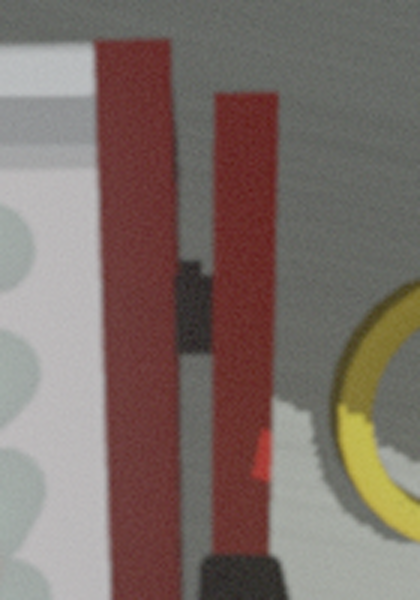

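Call:
drive_tool:
  moves:
    - [[0,0.005,0,0,0,0,-0.3],[0,0.01,0,0,0,0,-0.3],[0,0.016,0,0,0,0,-0.3],[0,0.022,0,0,0,0,-0.3],[0,0.026,0,0,0,0,-0.3],[0,0.026,0,0,0,0,-0.3]]

```text
clock: 19.78
ee_pos: [0.479, -0.1122, 0.1915]
tool_rot: [-0.0, -0.093, 0.996, -0.0]
wrist_force: [-0.1, 0.1, -0.2]
gripper_width: 0.0299
```

```bash
python3 st2.py 16
```

```text
19.7833 [ 0.47896041 -0.11224804  0.1915323 ] [-0.08  0.13 -0.19] yaw -169.27969455288996 r 0.09789542332055329 ang -166.62347593526303 0.0299302850200193
```

View pics/w16.png

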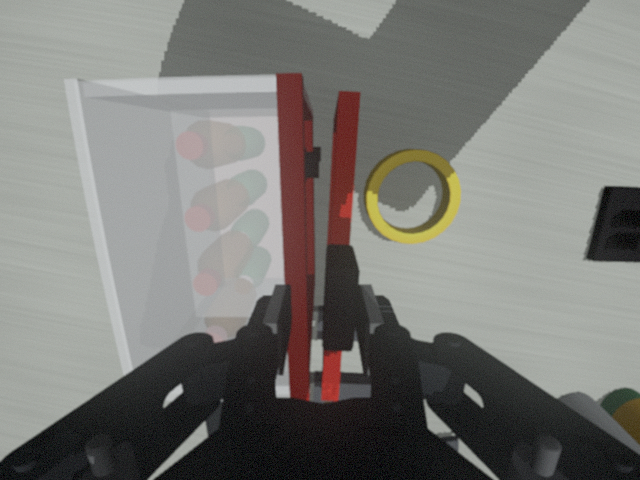

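Call:
drive_tool:
  moves:
    - [[0,-0.003,0,0,0,0,-0.3],[0,-0.006,0,0,0,0,-0.3],[0,-0.009,0,0,0,0,-0.3],[0,-0.012,0,0,0,0,-0.3],[0,-0.014,0,0,0,0,-0.3],[0,-0.016,0,0,0,0,-0.3],[0,-0.017,0,0,0,0,-0.3],[0,-0.018,0,0,0,0,-0.3],[0,-0.0185,0,0,0,0,-0.3],[0,-0.019,0,0,0,0,-0.3],[0,-0.0195,0,0,0,0,-0.3],[0,-0.02,0,0,0,0,-0.3]]

```text
clock: 20.83
ee_pos: [0.4801, -0.1181, 0.1915]
tool_rot: [-0.0, -0.093, 0.996, 0.0]
wrist_force: [-0.8, 1.7, 0.8]
gripper_width: 0.03
```

Call:
drive_tool:
  moves:
    - [[0,-0.0003,0,0,0,0,-0.3],[0,-0.0006,0,0,0,0,-0.3],[0,-0.001,0,0,0,0,-0.3],[0,-0.001,0,0,0,0,-0.3]]

```text
clock: 21.17
ee_pos: [0.4801, -0.1183, 0.1915]
tool_rot: [-0.0, -0.093, 0.996, 0.0]
wrist_force: [-0.9, 4.4, 0.9]
gripper_width: 0.0298
```

Contact at ~1.7→4.4 N. Now retreat very slowly so the rubber doesn't throw it back.

Call:
drive_tool:
  moves:
    - [[0,0.0003,0,0,0,0,-0.3],[0,0.0006,0,0,0,0,-0.3],[0,0.0009,0,0,0,0,-0.3],[0,0.0012,0,0,0,0,-0.3],[0,0.0015,0,0,0,0,-0.3],[0,0.0018,0,0,0,0,-0.3],[0,0.0021,0,0,0,0,-0.3],[0,0.0025,0,0,0,0,-0.3],[0,0.003,0,0,0,0,-0.3],[0,0.0035,0,0,0,0,-0.3],[0,0.004,0,0,0,0,-0.3],[0,0.004,0,0,0,0,-0.3]]

```text
clock: 22.17
ee_pos: [0.4801, -0.1175, 0.1916]
tool_rot: [0.0, -0.093, 0.996, -0.0]
wrist_force: [0.5, 0.0, 0.1]
gripper_width: 0.0299
```

```bash
cat > dl.py <<'E'
from h import *
import sys
s=arm.sense();m=eyes.camera_model("wrist");im=eyes.get_image("wrist");cv2.imwrite(f"pics/w{sys.argv[1]}.png",im);b,g,r=[im[...,i].astype(int) for i in range(3)]
k=(r-np.maximum(b,g)>45);P=[]
for y in range(100,236,5):
    xs=np.array([x for x in np.where(k[y])[0] if 280<x<380]); runs=[a for a in np.split(xs,np.where(np.diff(xs)>2)[0]+1) if len(a)>8]
    P.append(onz(m,(runs[-1][-8:].mean(),y),.173)[:2])
P=np.array(P);f=np.polyfit(P[:,0],P[:,1],1);print(s["clock"],s["ee_pos"],s["wrist_force"].round(2),"door deg",np.degrees(np.arctan(f[0])),"pt",P[0],P[-1])
E
python3 dl.py 17
```

```text
22.1667 [ 0.48007777 -0.11746316  0.19155645] [0.51 0.03 0.14] door deg 10.258647250246833 pt [ 0.38959713 -0.123656  ] [ 0.45158351 -0.11268458]
```

View pics/w17.png

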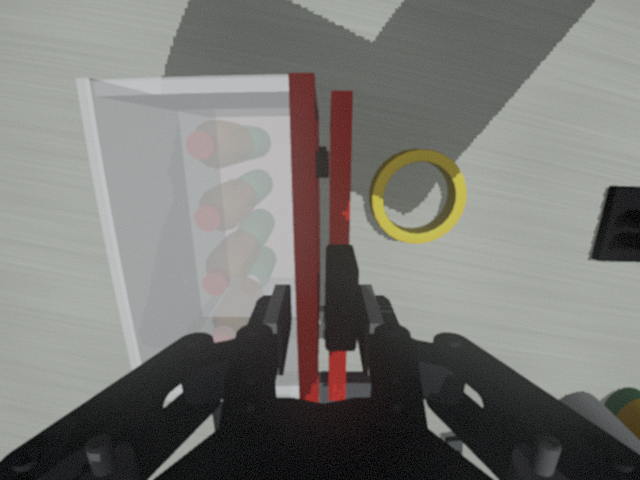

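Call:
drive_tool:
  moves:
    - [[0,0.0005,0,0,0,0,-0.3],[0,0.001,0,0,0,0,-0.3],[0,0.002,0,0,0,0,-0.3],[0,0.003,0,0,0,0,-0.3],[0,0.004,0,0,0,0,-0.3],[0,0.005,0,0,0,0,-0.3],[0,0.006,0,0,0,0,-0.3],[0,0.008,0,0,0,0,-0.3],[0,0.01,0,0,0,0,-0.3],[0,0.012,0,0,0,0,-0.3],[0,0.012,0,0,0,0,-0.3]]

```text
clock: 23.13
ee_pos: [0.4793, -0.1137, 0.1915]
tool_rot: [-0.0, -0.093, 0.996, 0.0]
wrist_force: [-0.2, 0.3, -0.3]
gripper_width: 0.0299
```

```bash
python3 dl.py 18
```

```text
23.1333 [ 0.4792512  -0.113729    0.19151382] [-0.24  0.3  -0.34] door deg 9.629122119422203 pt [ 0.38910597 -0.1216667 ] [ 0.45120448 -0.11138007]
```

View pics/w18.png

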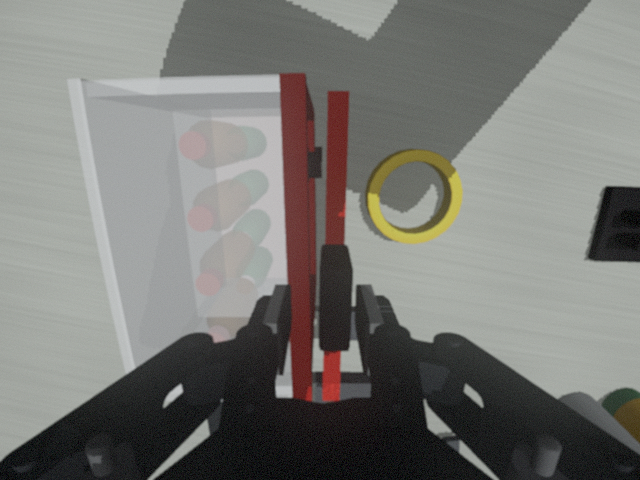

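Call:
drive_tool:
  moves:
    - [[0,-0.003,0,0,0,0,-0.3],[0,-0.006,0,0,0,0,-0.3],[0,-0.008,0,0,0,0,-0.3],[0,-0.01,0,0,0,0,-0.3],[0,-0.011,0,0,0,0,-0.3],[0,-0.012,0,0,0,0,-0.3],[0,-0.0125,0,0,0,0,-0.3],[0,-0.013,0,0,0,0,-0.3],[0,-0.0133,0,0,0,0,-0.3],[0,-0.0136,0,0,0,0,-0.3],[0,-0.0138,0,0,0,0,-0.3],[0,-0.014,0,0,0,0,-0.3]]

```text
clock: 24.18
ee_pos: [0.48, -0.1179, 0.1915]
tool_rot: [-0.0, -0.093, 0.996, 0.0]
wrist_force: [0.5, 0.7, 1.3]
gripper_width: 0.0298
```

```bash
python3 dl.py 19
```

```text
24.1833 [ 0.48004617 -0.11793763  0.19152551] [0.53 0.69 1.25] door deg 10.489140044313967 pt [ 0.38965184 -0.12456476] [ 0.45154259 -0.11315471]
```

Call:
drive_tool:
  moves:
    - [[0,-0.0002,0,0,0,0,-0.3],[0,-0.0004,0,0,0,0,-0.3],[0,-0.0006,0,0,0,0,-0.3],[0,-0.0008,0,0,0,0,-0.3],[0,-0.0008,0,0,0,0,-0.3],[0,-0.0008,0,0,0,0,-0.3],[0,-0.0008,0,0,0,0,-0.3],[0,-0.0008,0,0,0,0,-0.3]]

```text
clock: 24.9
ee_pos: [0.4801, -0.1181, 0.1915]
tool_rot: [-0.0, -0.093, 0.996, 0.0]
wrist_force: [-0.7, 1.7, 0.7]
gripper_width: 0.0298
```

```bash
python3 dl.py 20
```

```text
24.9 [ 0.4800582  -0.11808746  0.19151709] [-0.72  1.7   0.68] door deg 10.577970024167772 pt [ 0.38967607 -0.12471911] [ 0.45156729 -0.11331181]
```

Call:
drive_tool:
  moves:
    - [[0,0.0001,0,0,0,0,-0.3],[0,0.0002,0,0,0,0,-0.3],[0,0.0003,0,0,0,0,-0.3],[0,0.0004,0,0,0,0,-0.3],[0,0.0005,0,0,0,0,-0.3],[0,0.0006,0,0,0,0,-0.3],[0,0.0007,0,0,0,0,-0.3],[0,0.0008,0,0,0,0,-0.3],[0,0.0009,0,0,0,0,-0.3],[0,0.001,0,0,0,0,-0.3],[0,0.0011,0,0,0,0,-0.3],[0,0.0012,0,0,0,0,-0.3]]

```text
clock: 25.95
ee_pos: [0.4801, -0.1179, 0.1915]
tool_rot: [0.0, -0.093, 0.996, -0.0]
wrist_force: [0.3, 0.1, -0.2]
gripper_width: 0.0298
```

Call:
drive_tool:
  moves:
    - [[0,0.0001,0,0,0,0,-0.3],[0,0.0002,0,0,0,0,-0.3],[0,0.0004,0,0,0,0,-0.3],[0,0.0006,0,0,0,0,-0.3],[0,0.001,0,0,0,0,-0.3],[0,0.002,0,0,0,0,-0.3],[0,0.004,0,0,0,0,-0.3],[0,0.007,0,0,0,0,-0.3],[0,0.01,0,0,0,0,-0.3],[0,0.014,0,0,0,0,-0.3],[0,0.017,0,0,0,0,-0.3],[0,0.017,0,0,0,0,-0.3]]

```text
clock: 26.95
ee_pos: [0.479, -0.1126, 0.1915]
tool_rot: [-0.0, -0.093, 0.996, 0.0]
wrist_force: [-0.7, -0.2, -0.6]
gripper_width: 0.0298
```

```bash
python3 dl.py 21
```

```text
26.95 [ 0.47904348 -0.11262511  0.19154793] [-0.68 -0.24 -0.59] door deg 9.58160873831991 pt [ 0.38906657 -0.12146994] [ 0.45118123 -0.11127609]
```

View pics/w21.png

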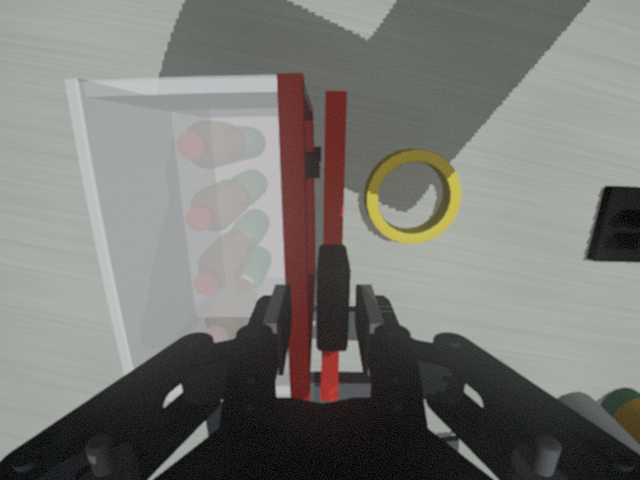

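Call:
drive_tool:
  moves:
    - [[0,0,0,0,0,0,-0.3],[0,0,0,0,0,0,-0.3],[0,0,0,0,0,0,-0.3],[0,0,0,0,0,0,-0.3],[0,0,0,0,0,0,-0.3],[0,0,0,0,0,0,-0.3]]

```text
clock: 27.5
ee_pos: [0.4791, -0.1129, 0.1915]
tool_rot: [0.0, -0.093, 0.996, 0.0]
wrist_force: [-0.5, 0.8, 0.0]
gripper_width: 0.0297
```

```bash
python3 dl.py 22
python3 - <<'E'
from h import *
for n in("side","top"):
    s=eyes.get_image(n);cv2.imwrite(f"pics/{n}22.png",s)
crop(cv2.imread("pics/side22.png"),230,230,450,395,"pics/s22.png");crop(cv2.imread("pics/w22.png"),280,60,380,240,"pics/w22c.png")
E
```

```text
27.5 [ 0.47911073 -0.11285701  0.1915231 ] [-0.48  0.77  0.03] door deg 9.687775623634375 pt [ 0.38912246 -0.12167189] [ 0.45114494 -0.11100029]
pics/s22.png scale 3.6363636363636362
pics/w22c.png scale 3.3333333333333335
```

View pics/s22.png

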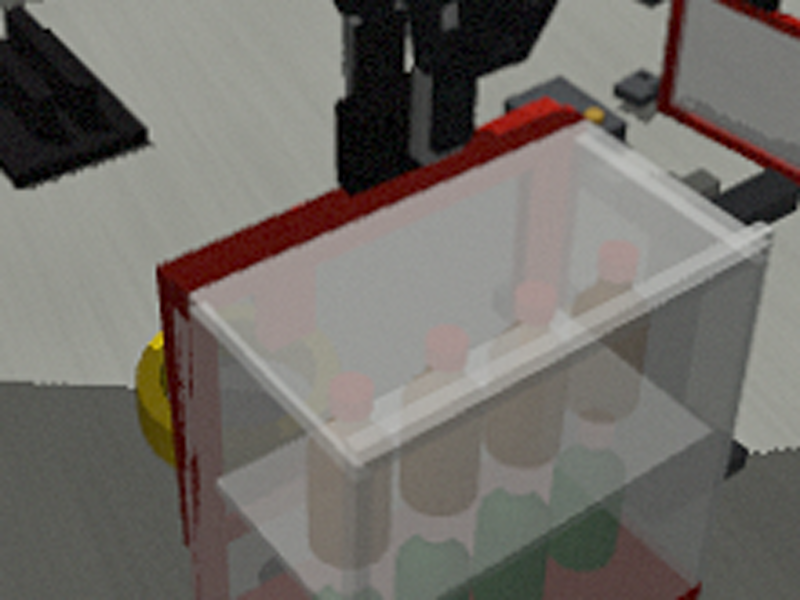

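View pics/w22c.png

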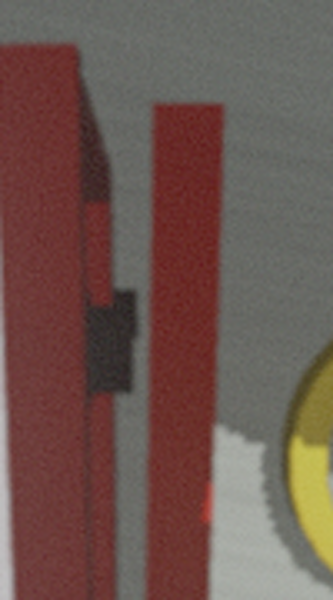

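Run:
```python
from h import *
print(rel((.4115,-.0746,.260),190.7));print(rel((.4115,-.0746,.150),190.7))
```

```text
(array([ 0.1977,  0.1671, -0.2282]), array([0.    , 0.    , 0.0001]))
(array([0.1977, 0.1671, 0.1385]), array([0.    , 0.    , 0.0001]))
```

Call:
drive_tool:
  moves:
    - [[0,0,-0.05,0,0,0,-0.3],[0,0,-0.1,0,0,0,-0.3],[0,0,-0.16,0,0,0,-0.3],[0,0,-0.22,0,0,0,-0.3],[0,0,-0.228,0,0,0,-0.3],[0.07,0.05,-0.228,0,0,0,-0.6],[0.14,0.11,-0.228,0,0,0,-1],[0.198,0.167,-0.228,0,0,0,-1],[0.198,0.167,-0.228,0,0,0,-1],[0.198,0.167,-0.228,0,0,0,-1]]

```text
clock: 28.48
ee_pos: [0.4108, -0.0743, 0.2596]
tool_rot: [0.0, -0.094, 0.996, -0.0]
wrist_force: [0.2, -0.3, 0.6]
gripper_width: -0.0002
```

```bash
python3 dl.py 23
python3 - <<'E'
from h import *
s=eyes.get_image("top");cv2.imwrite("pics/top23.png",s);crop(s,330,180,510,315,"pics/t23.png")
print(arm.sense()["gripper_width"],rel((.4115,-.0746,.150),190.7))
E
```

```text
pics/t23.png scale 4.444444444444445
-0.00028521884226243293 (array([0.0024, 0.0016, 0.3664]), array([-0.0001,  0.0003,  0.0001]))Traceback (most recent call last):
  File "dl.py", line 7, in <module>
    P.append(onz(m,(runs[-1][-8:].mean(),y),.173)[:2])
                    ~~~~^^^^
IndexError: list index out of range
```

View pics/w23.png

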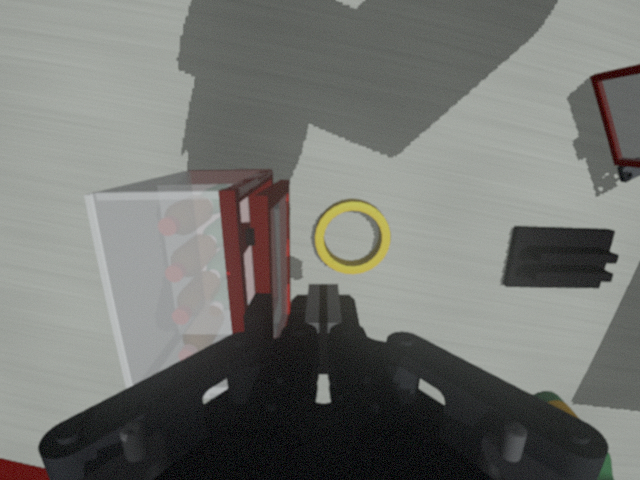

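View pics/t23.png

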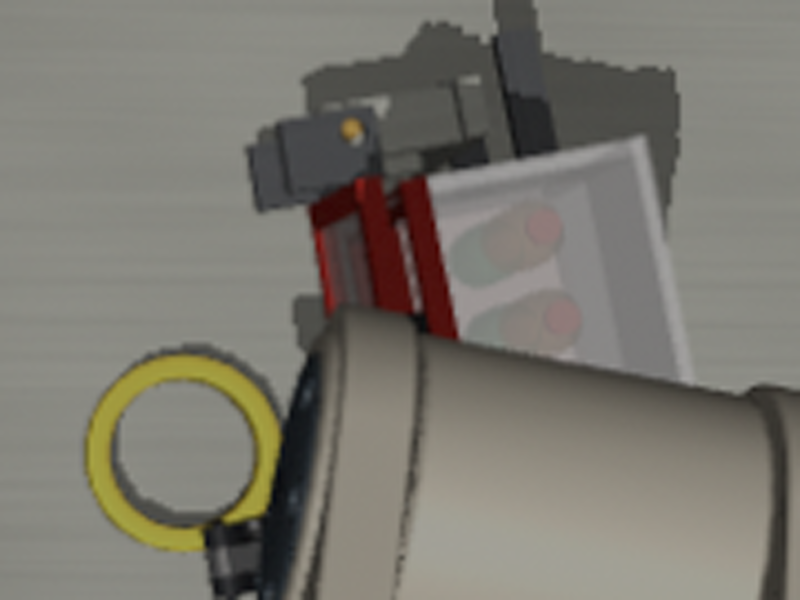

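Call:
drive_tool:
  moves:
    - [[0,0,0.06,0,0,0,-1],[0,0,0.12,0,0,0,-1],[0,0,0.18,0,0,0,-1],[0,0,0.24,0,0,0,-1],[0,0,0.3,0,0,0,-1],[0,0,0.338,0,0,0,-1],[0,0,0.338,0,0,0,-1],[0,0,0.338,0,0,0,-1]]

```text
clock: 29.25
ee_pos: [0.4118, -0.075, 0.1581]
tool_rot: [-0.001, -0.093, 0.996, 0.0]
wrist_force: [0.0, -0.1, 0.1]
gripper_width: -0.0001
```

```bash
python3 st2.py 24;python3 - <<'E'
from h import *
s=eyes.get_image("side");cv2.imwrite("pics/side24.png",s);crop(s,230,150,450,315,"pics/s24.png")
print(arm.sense()["wrist_force"])
E
```

```text
29.25 [ 0.41175952 -0.0749526   0.15805738] [ 0.02 -0.15  0.1 ] yaw -169.30970607273576 r 0.16309952619491444 ang 174.84752301153387 -5.1236664733070876e-05
pics/s24.png scale 3.6363636363636362
[-0.32272418 -0.01256232 -0.63435053]
```

View pics/w24.png

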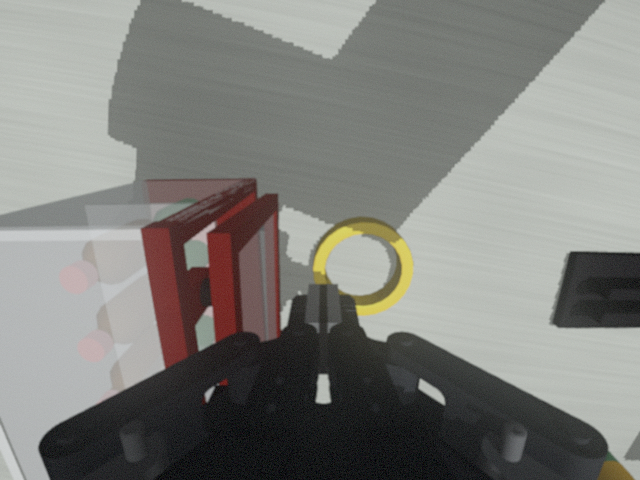

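View pics/s24.png

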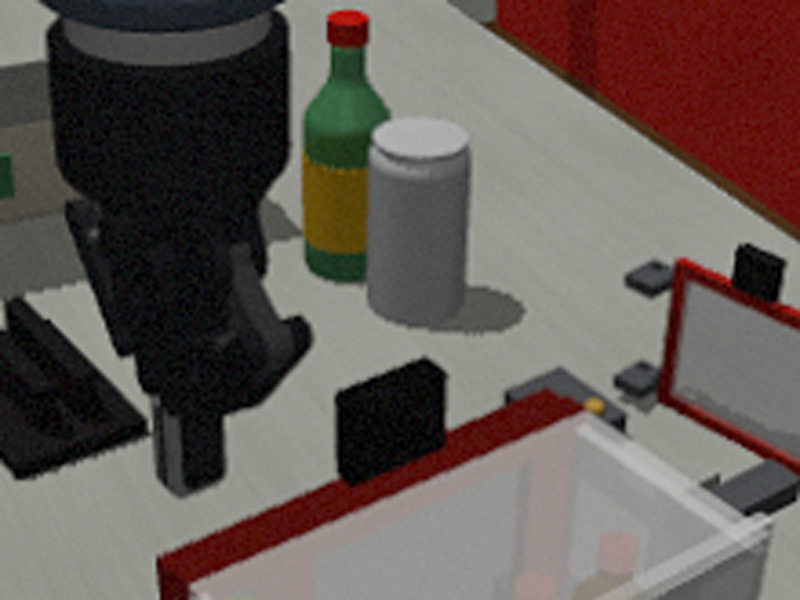

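Call:
drive_tool:
  moves:
    - [[0,-0.01,0,0,0,0,-1],[0,-0.02,0,0,0,0,-1],[0,-0.03,0,0,0,0,-1],[0,-0.04,0,0,0,0,-1],[0,-0.047,0,0,0,0,-1],[0,-0.053,0,0,0,0,-1],[0,-0.057,0,0,0,0,-1],[0,-0.06,0,0,0,0,-1],[0,-0.06,0,0,0,0,-1]]

```text
clock: 30.1
ee_pos: [0.4148, -0.0924, 0.1585]
tool_rot: [-0.0, -0.093, 0.996, 0.0]
wrist_force: [0.1, -0.3, -0.6]
gripper_width: 0.0001
```

Call:
drive_tool:
  moves:
    - [[0,-0.0015,0,0,0,0,-1],[0,-0.003,0,0,0,0,-1],[0,-0.0045,0,0,0,0,-1],[0,-0.006,0,0,0,0,-1],[0,-0.0075,0,0,0,0,-1],[0,-0.009,0,0,0,0,-1],[0,-0.009,0,0,0,0,-1]]

```text
clock: 30.68
ee_pos: [0.4153, -0.095, 0.1585]
tool_rot: [0.0, -0.093, 0.996, -0.0]
wrist_force: [0.1, -0.0, 0.1]
gripper_width: -0.0001
```

```bash
python3 st2.py 25
```

```text
30.6833 [ 0.41528951 -0.09503281  0.15853691] [ 0.12 -0.    0.06] yaw -169.28819242715002 r 0.15900333409733614 ang -178.04194410596187 -7.417420066966307e-05
```

View pics/w25.png

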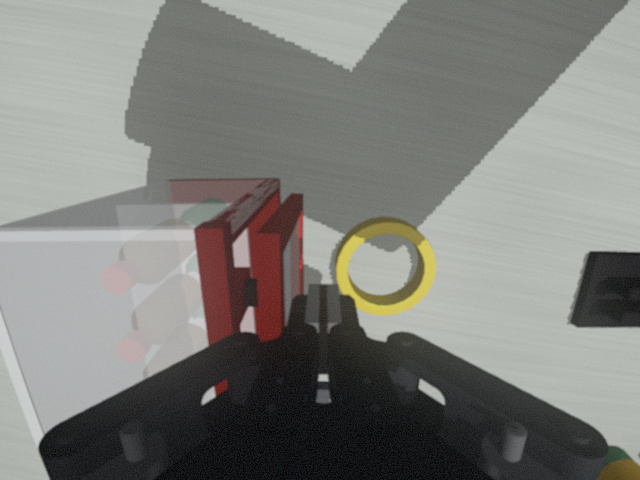

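Call:
drive_tool:
  moves:
    - [[0,-0.002,0,0,0,0,-1],[0,-0.004,0,0,0,0,-1],[0,-0.006,0,0,0,0,-1],[0,-0.008,0,0,0,0,-1],[0,-0.01,0,0,0,0,-1],[0,-0.012,0,0,0,0,-1],[0,-0.013,0,0,0,0,-1],[0,-0.013,0,0,0,0,-1]]

```text
clock: 31.4
ee_pos: [0.416, -0.0989, 0.1585]
tool_rot: [0.0, -0.093, 0.996, -0.0]
wrist_force: [-1.1, -0.7, -0.3]
gripper_width: 0.0001
```

Call:
drive_tool:
  moves:
    - [[0,-0.001,0,0,0,0,-1],[0,-0.002,0,0,0,0,-1],[0,-0.003,0,0,0,0,-1],[0,-0.004,0,0,0,0,-1],[0,-0.005,0,0,0,0,-1],[0,-0.005,0,0,0,0,-1]]

```text
clock: 31.9
ee_pos: [0.4163, -0.1003, 0.1585]
tool_rot: [0.0, -0.093, 0.996, -0.0]
wrist_force: [0.4, 0.2, -0.2]
gripper_width: 0.0
```

```bash
python3 st2.py 26
```

```text
31.9 [ 0.41632599 -0.10033348  0.15854986] [ 0.38  0.23 -0.19] yaw -169.2885164772027 r 0.15823846269649483 ang -176.11058150193662 1.1369015876862033e-05
```

View pics/w26.png

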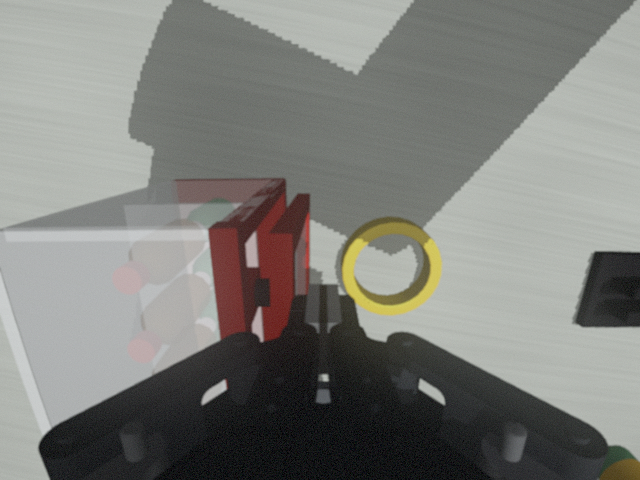

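Call:
drive_tool:
  moves:
    - [[0,-0.0008,0,0,0,0,-1],[0,-0.0016,0,0,0,0,-1],[0,-0.0024,0,0,0,0,-1],[0,-0.0032,0,0,0,0,-1],[0,-0.004,0,0,0,0,-1],[0,-0.0045,0,0,0,0,-1],[0,-0.005,0,0,0,0,-1]]

```text
clock: 32.53
ee_pos: [0.4165, -0.1017, 0.1585]
tool_rot: [-0.0, -0.093, 0.996, 0.0]
wrist_force: [-0.4, 0.2, -0.1]
gripper_width: 0.0
```

Call:
drive_tool:
  moves:
    - [[0,-0.0006,0,0,0,0,-1],[0,-0.0012,0,0,0,0,-1],[0,-0.0018,0,0,0,0,-1],[0,-0.0024,0,0,0,0,-1],[0,-0.003,0,0,0,0,-1],[0,-0.003,0,0,0,0,-1]]

```text
clock: 33.03
ee_pos: [0.4167, -0.1027, 0.1585]
tool_rot: [0.0, -0.093, 0.996, -0.0]
wrist_force: [-0.3, -0.7, 0.0]
gripper_width: -0.0003
```

Call:
drive_tool:
  moves:
    - [[0,-0.0006,0,0,0,0,-1],[0,-0.0012,0,0,0,0,-1],[0,-0.0018,0,0,0,0,-1],[0,-0.0024,0,0,0,0,-1],[0,-0.003,0,0,0,0,-1],[0,-0.003,0,0,0,0,-1]]

```text
clock: 33.53
ee_pos: [0.4168, -0.1035, 0.1585]
tool_rot: [-0.0, -0.093, 0.996, 0.0]
wrist_force: [-0.9, -0.2, -0.1]
gripper_width: 0.0001
```

```bash
python3 st2.py 27; python3 -c "
from h import *
crop(cv2.imread('pics/w27.png'),200,170,360,330,'pics/w27c.png')"
```

```text
33.5333 [ 0.41683743 -0.10347915  0.15851777] [-0.91 -0.23 -0.11] yaw -169.29225836894153 r 0.15797344181430795 ang -174.95963812177533 7.868286631753285e-05
pics/w27c.png scale 3.75
```

View pics/w27c.png

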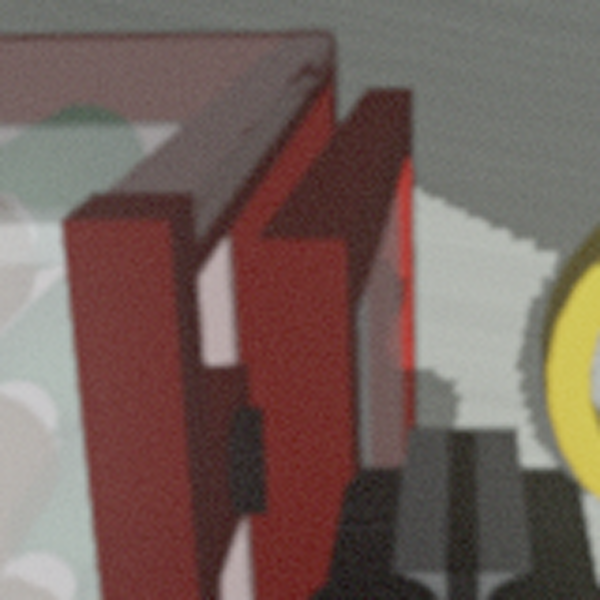

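Call:
drive_tool:
  moves:
    - [[0,-0.0006,0,0,0,0,-1],[0,-0.0012,0,0,0,0,-1],[0,-0.0018,0,0,0,0,-1],[0,-0.0024,0,0,0,0,-1],[0,-0.003,0,0,0,0,-1],[0,-0.003,0,0,0,0,-1]]

```text
clock: 34.08
ee_pos: [0.4168, -0.1039, 0.1585]
tool_rot: [-0.0, -0.093, 0.996, 0.001]
wrist_force: [-1.0, 6.4, 2.3]
gripper_width: 0.0
```

Call:
drive_tool:
  moves:
    - [[0,-0.0006,0,0,0,0,-1],[0,-0.0012,0,0,0,0,-1],[0,-0.0018,0,0,0,0,-1],[0,-0.0024,0,0,0,0,-1],[0,-0.003,0,0,0,0,-1],[0,-0.003,0,0,0,0,-1]]

```text
clock: 34.58
ee_pos: [0.4169, -0.1041, 0.1584]
tool_rot: [-0.0, -0.093, 0.996, 0.001]
wrist_force: [-0.8, 10.5, 3.1]
gripper_width: -0.0003
```

Call:
drive_tool:
  moves:
    - [[0,-0.0006,0,0,0,0,-1],[0,-0.0012,0,0,0,0,-1],[0,-0.0018,0,0,0,0,-1],[0,-0.0024,0,0,0,0,-1],[0,-0.0024,0,0,0,0,-1]]

```text
clock: 35.0
ee_pos: [0.4169, -0.1043, 0.1584]
tool_rot: [-0.0, -0.093, 0.996, 0.002]
wrist_force: [-0.5, 14.4, 3.4]
gripper_width: 0.0001
```

Call:
drive_tool:
  moves:
    - [[0,0.0006,0,0,0,0,-1],[0,0.0012,0,0,0,0,-1],[0,0.0018,0,0,0,0,-1],[0,0.0024,0,0,0,0,-1],[0,0.003,0,0,0,0,-1],[0,0.0036,0,0,0,0,-1],[0,0.0042,0,0,0,0,-1],[0,0.0046,0,0,0,0,-1],[0,0.005,0,0,0,0,-1],[0,0.0054,0,0,0,0,-1],[0,0.0056,0,0,0,0,-1],[0,0.0056,0,0,0,0,-1]]

```text
clock: 36.0
ee_pos: [0.4169, -0.1039, 0.1585]
tool_rot: [-0.0, -0.093, 0.996, 0.0]
wrist_force: [-0.9, 5.9, 1.4]
gripper_width: 0.0002
```

Call:
drive_tool:
  moves:
    - [[0,0.0001,0,0,0,0,-1],[0,0.0003,0,0,0,0,-1],[0,0.0004,0,0,0,0,-1],[0,0.0005,0,0,0,0,-1],[0,0.0007,0,0,0,0,-1],[0,0.0008,0,0,0,0,-1],[0,0.0009,0,0,0,0,-1],[0,0.001,0,0,0,0,-1],[0,0.0012,0,0,0,0,-1],[0,0.0013,0,0,0,0,-1],[0,0.0014,0,0,0,0,-1],[0,0.0015,0,0,0,0,-1]]

```text
clock: 37.0
ee_pos: [0.4169, -0.1038, 0.1585]
tool_rot: [-0.0, -0.093, 0.996, 0.0]
wrist_force: [0.0, 4.9, 0.9]
gripper_width: 0.0001
```

Call:
drive_tool:
  moves:
    - [[0,0.0002,0,0,0,0,-1],[0,0.0004,0,0,0,0,-1],[0,0.0006,0,0,0,0,-1],[0,0.0008,0,0,0,0,-1],[0,0.001,0,0,0,0,-1],[0,0.0012,0,0,0,0,-1],[0,0.0014,0,0,0,0,-1],[0,0.0016,0,0,0,0,-1],[0,0.0018,0,0,0,0,-1],[0,0.002,0,0,0,0,-1],[0,0.0022,0,0,0,0,-1],[0,0.0024,0,0,0,0,-1]]

```text
clock: 38.0
ee_pos: [0.4169, -0.1034, 0.1586]
tool_rot: [0.0, -0.093, 0.996, -0.0]
wrist_force: [-1.1, 0.5, 0.1]
gripper_width: 0.0001
```

Call:
drive_tool:
  moves:
    - [[0,0.0001,0,0,0,0,-1],[0,0.0002,0,0,0,0,-1],[0,0.0003,0,0,0,0,-1],[0,0.0004,0,0,0,0,-1],[0,0.0005,0,0,0,0,-1],[0,0.0006,0,0,0,0,-1],[0,0.0007,0,0,0,0,-1],[0,0.0008,0,0,0,0,-1],[0,0.0009,0,0,0,0,-1],[0,0.001,0,0,0,0,-1],[0,0.0011,0,0,0,0,-1],[0,0.0012,0,0,0,0,-1]]

```text
clock: 39.0
ee_pos: [0.4168, -0.1028, 0.1585]
tool_rot: [-0.0, -0.093, 0.996, 0.0]
wrist_force: [-0.4, 0.0, -0.6]
gripper_width: 0.0
```

Call:
drive_tool:
  moves:
    - [[0,0.0001,0,0,0,0,-1],[0,0.0002,0,0,0,0,-1],[0,0.0003,0,0,0,0,-1],[0,0.0004,0,0,0,0,-1],[0,0.0005,0,0,0,0,-1],[0,0.0006,0,0,0,0,-1],[0,0.0007,0,0,0,0,-1],[0,0.0008,0,0,0,0,-1],[0,0.0009,0,0,0,0,-1],[0,0.001,0,0,0,0,-1],[0,0.0011,0,0,0,0,-1],[0,0.0012,0,0,0,0,-1]]

```text
clock: 40.0
ee_pos: [0.4167, -0.1025, 0.1585]
tool_rot: [0.0, -0.093, 0.996, 0.0]
wrist_force: [0.3, 0.4, 0.1]
gripper_width: 0.0003
```

Call:
drive_tool:
  moves:
    - [[0,0.005,0,0,0,0,-1],[0,0.015,0,0,0,0,-1],[0,0.03,0,0,0,0,-1],[0,0.06,0,0,0,0,-1],[0,0.09,0,0,0,0,-1],[0,0.12,0,0,0,0,-1],[0,0.12,-0.1,0,0,0,-1],[0,0.12,-0.2,0,0,0,-1],[0,0.12,-0.3,0,0,0,-1],[0,0.12,-0.4,0,0,0,-1],[0,0.12,-0.4,0,0,0,-1],[0,0.12,-0.4,0,0,0,-1]]

```text
clock: 41.0
ee_pos: [0.4108, -0.0665, 0.28]
tool_rot: [0.002, -0.094, 0.996, -0.0]
wrist_force: [-0.3, 0.2, -1.2]
gripper_width: -0.0001
```

```bash
python3 st2.py 28
python3 - <<'E'
from h import *
for n in("side","top"):
    s=eyes.get_image(n);cv2.imwrite(f"pics/{n}28.png",s)
crop(cv2.imread("pics/top28.png"),330,180,510,315,"pics/t28.png")
E
```

```text
41.0 [ 0.41084088 -0.06653928  0.27999085] [-0.27  0.23 -1.17] yaw -169.24810052065388 r 0.16497878586129172 ang 171.96488762871167 -6.147416416387583e-05
pics/t28.png scale 4.444444444444445
```

View pics/w28.png

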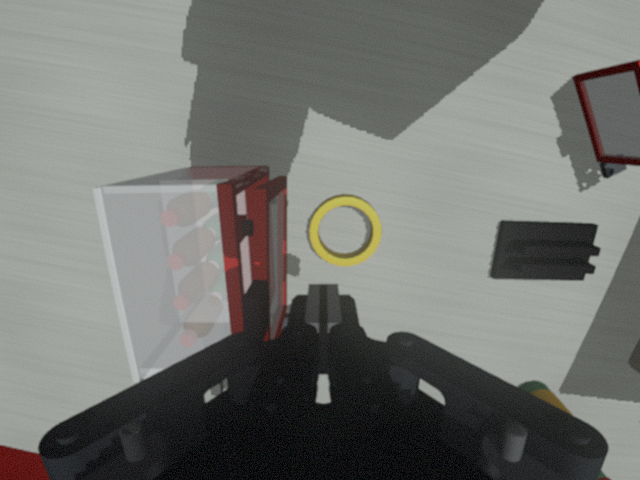

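View pics/t28.png

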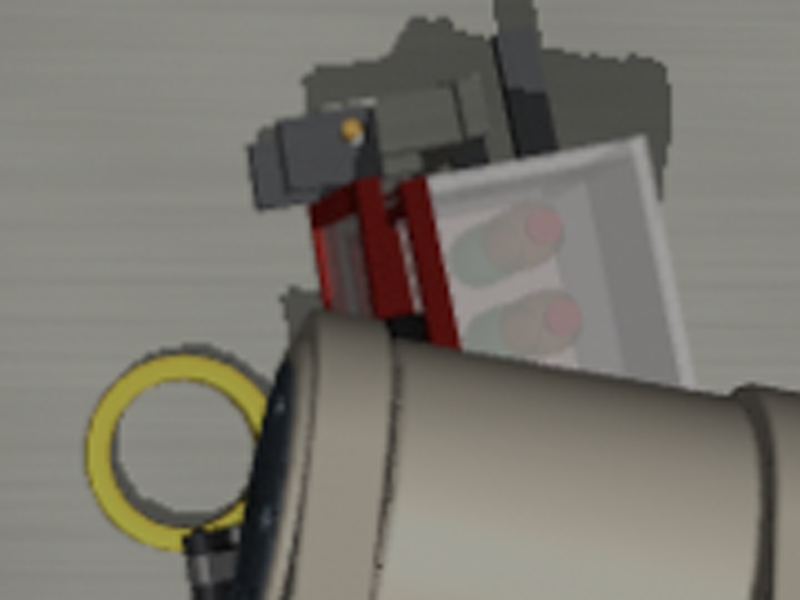

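View pics/side28.png

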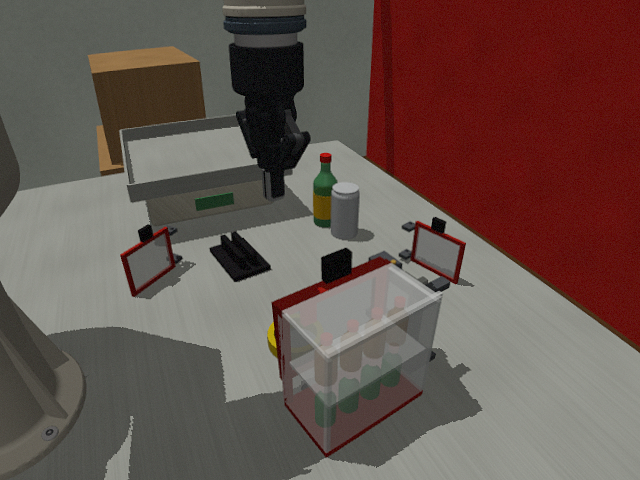

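Call:
drive_tool:
  moves:
    - [[0,0.12,-0.1,0,0,0,-1],[0,0.25,-0.1,0,0,0,-1],[0,0.37,-0.1,0,0,0,-1],[0,0.5,-0.1,0,0,0,-1],[0,0.62,-0.1,0,0,0,-1],[0,0.75,-0.1,0,0,0,-1],[0,0.8,-0.1,0,0,0,-1],[0,0.8,-0.1,0,0,0,-1],[0,0.8,-0.1,0,0,0,-1]]

```text
clock: 41.9
ee_pos: [0.3645, 0.169, 0.3073]
tool_rot: [-0.001, -0.095, 0.996, -0.001]
wrist_force: [-0.5, -0.0, -0.0]
gripper_width: 0.0001
```

Run:
```python
from h import *
im=eyes.get_image("top");cv2.imwrite("pics/top29.png",im);crop(im,370,180,500,320,"pics/t29.png")
print(arm.sense()["clock"])
```

```text
pics/t29.png scale 4.285714285714286
41.95
```

View pics/t29.png

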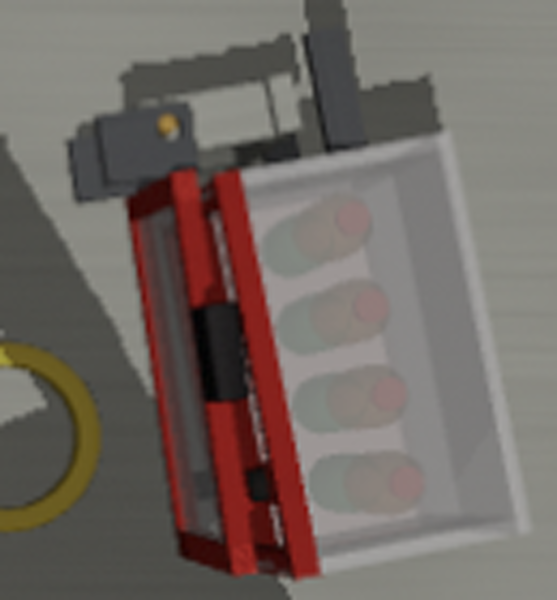

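```bash
cat > ang.py <<'E'
from h import *
import sys
im=cv2.imread(sys.argv[1]);m=eyes.camera_model("top");b,g,r=[im[...,i].astype(int) for i in range(3)]
k=(r-np.maximum(b,g)>60)
D=[];C=[]
for y in range(224,311,2):
    if 248<y<276 or 286<y<300: continue
    xs=np.array([x for x in np.where(k[y])[0] if 395<x<450]); runs=[a for a in np.split(xs,np.where(np.diff(xs)>1)[0]+1) if len(a)>=3]
    if y in(230,280,306): print(y,[(a[0],a[-1]) for a in runs])
    C.append(onz(m,(runs[-1][-1]+.5,y),.179)[:2])
    if len(runs)>1: D.append(onz(m,(runs[-2][-1]+.5,y),.173)[:2])
for n,A in(("case",C),("door",D)):
    A=np.array(A);f=np.polyfit(A[:,0],A[:,1],1);print(n,len(A),np.degrees(np.arctan(f[0])),np.std(A[:,1]-np.polyval(f,A[:,0])),A[0],A[-1])
E
python3 ang.py pics/top29.png; sed -n 1,2p /dev/null; python3 ang.py pics/top0.png
```

```text
230 [(np.int64(411), np.int64(417)), (np.int64(422), np.int64(427))]
280 [(np.int64(419), np.int64(428)), (np.int64(432), np.int64(437))]
306 [(np.int64(423), np.int64(429)), (np.int64(437), np.int64(442))]
case 25 11.13988875816735 0.0005165256927874483 [ 0.54311657 -0.11881591] [ 0.39044481 -0.14835156]
door 25 10.066673728944899 0.0022660363245817355 [ 0.54364551 -0.10176375] [ 0.39029496 -0.12437732]
230 [(np.int64(422), np.int64(427))]
280 [(np.int64(417), np.int64(428)), (np.int64(432), np.int64(437))]
306 [(np.int64(422), np.int64(424)), (np.int64(437), np.int64(442))]
case 25 11.201902450359048 0.0005387020617189305 [ 0.54311657 -0.11881591] [ 0.39044481 -0.14835156]
door 19 8.961864710856686 0.0034620651282038107 [ 0.52928498 -0.10707424] [ 0.39738063 -0.1154277 ]
```

Call:
drive_tool:
  moves:
    - [[0,0,0,0,0,0,-1],[0,0,0,0,0,0,-1],[0,0,0,0,0,0,-1],[0,0,0,0,0,0,-1],[0,0,0,0,0,0,-1],[0,0,0,0,0,0,-1],[0,0,0,0,0,0,-1],[0,0,0,0,0,0,-1]]

```text
clock: 42.62
ee_pos: [0.3654, 0.1686, 0.3086]
tool_rot: [0.0, -0.093, 0.996, 0.0]
wrist_force: [0.1, -0.1, -0.2]
gripper_width: -0.0004
```

Run:
```python
from h import *
im=eyes.get_image("top");cv2.imwrite("pics/top30.png",im)
print(arm.sense()["clock"])
m=eyes.camera_model("top")
def edges(fn):
    im=cv2.imread(fn).astype(int);rr=im[...,2]-np.maximum(im[...,0],im[...,1]);out=[]
    for y in (224,230,236,242,278,284,302,308):
        row=rr[y,400:450];xs=np.where(row>60)[0]+400
        out.append((y,[(int(a[0]),int(a[-1])) for a in np.split(xs,np.where(np.diff(xs)>1)[0]+1)]))
    return out
for f in("pics/top29.png","pics/top30.png","pics/top28.png"): print(edges(f))
# predicted closed door: top edge right(inner face) and left at z=.173 for leaf angle 190.8 & 188
for a in(190.8,190,189,188):
    u=np.array([np.cos(np.radians(a)),np.sin(np.radians(a))]);n=np.array([-u[1],u[0]])  # leaf y (towards case)
    H=np.array([.5739,-.0895])
    for x in(.03,.185):
        P=[proj(m,(*(H+u*x+n*s),.173)).round(1) for s in(-.005,.005)];print(a,x,P)
```

```text
42.6667
[(224, [(410, 416), (420, 426)]), (230, [(411, 417), (422, 427)]), (236, [(401, 402), (412, 419), (423, 428)]), (242, [(402, 403), (413, 420), (424, 429)]), (278, [(408, 408), (419, 427), (431, 437)]), (284, [(409, 409), (420, 429), (433, 438)]), (302, [(411, 412), (422, 432), (436, 442)]), (308, [(423, 429), (437, 443)])]
[(224, [(410, 416), (420, 426)]), (230, [(411, 417), (422, 427)]), (236, [(401, 402), (412, 419), (423, 428)]), (242, [(402, 403), (413, 420), (424, 429)]), (278, [(408, 408), (419, 427), (431, 437)]), (284, [(409, 409), (420, 429), (433, 438)]), (302, [(412, 412), (422, 432), (436, 442)]), (308, [(423, 429), (437, 443)])]Traceback (most recent call last):
  File "<stdin>", line 11, in <module>
  File "<stdin>", line 9, in edges
IndexError: index 0 is out of bounds for axis 0 with size 0
```

Run:
```python
from h import *
print(rel((.4105,-.0700,.24),190.7));print(rel((.4112,-.0720,.1585),190.7))
```

```text
(array([ 1.000e-04, -8.097e-01,  2.285e-01]), array([0.    , 0.    , 0.0001]))
(array([-0.0009, -0.8166,  0.5002]), array([0.    , 0.    , 0.0001]))
```

Call:
drive_tool:
  moves:
    - [[0,-0.13,0.05,0,0,0,-1],[0,-0.26,0.08,0,0,0,-1],[0,-0.39,0.1,0,0,0,-1],[0,-0.52,0.13,0,0,0,-1],[0,-0.65,0.18,0,0,0,-1],[0,-0.75,0.23,0,0,0,-1],[0,-0.81,0.28,0,0,0,-1],[-0.001,-0.81,0.36,0,0,0,-1],[-0.001,-0.81,0.44,0,0,0,-1],[-0.001,-0.81,0.5,0,0,0,-1],[-0.001,-0.81,0.5,0,0,0,-1],[-0.001,-0.81,0.5,0,0,0,-1]]

```text
clock: 43.67
ee_pos: [0.4103, -0.0699, 0.1582]
tool_rot: [-0.001, -0.093, 0.996, 0.0]
wrist_force: [0.7, -0.2, 0.4]
gripper_width: -0.0004
```

Run:
```python
from h import *
p,R=pose();n=np.array([-.1857,.9826]);
print(arm.sense()["clock"],p, "to contact mm",((p[:2]-np.array([.4168,-.1035]))@n)*1000, rel((.4168,-.1035,.1585),190.7))
```

```text
43.6667 [ 0.41034075 -0.0699135   0.15820432] to contact mm 34.20158212147363 (array([-0.0003, -0.114 , -0.0011]), array([ 0.0002, -0.0006,  0.0001]))
```

Call:
drive_tool:
  moves:
    - [[0,-0.02,0,0,0,0,-1],[0,-0.04,0,0,0,0,-1],[0,-0.06,0,0,0,0,-1],[0,-0.075,0,0,0,0,-1],[0,-0.084,0,0,0,0,-1],[0,-0.087,0,0,0,0,-1],[0,-0.09,0,0,0,0,-1],[0,-0.093,0,0,0,0,-1],[0,-0.095,0,0,0,0,-1],[0,-0.097,0,0,0,0,-1],[0,-0.099,0,0,0,0,-1],[0,-0.101,0,0,0,0,-1]]

```text
clock: 44.67
ee_pos: [0.4164, -0.0997, 0.1585]
tool_rot: [-0.0, -0.093, 0.996, 0.0]
wrist_force: [-0.3, -0.6, 1.5]
gripper_width: -0.0003
```

Call:
drive_tool:
  moves:
    - [[0,-0.0015,0,0,0,0,-1],[0,-0.003,0,0,0,0,-1],[0,-0.0045,0,0,0,0,-1],[0,-0.006,0,0,0,0,-1],[0,-0.007,0,0,0,0,-1],[0,-0.008,0,0,0,0,-1],[0,-0.009,0,0,0,0,-1],[0,-0.01,0,0,0,0,-1],[0,-0.0105,0,0,0,0,-1],[0,-0.011,0,0,0,0,-1],[0,-0.011,0,0,0,0,-1]]

```text
clock: 45.58
ee_pos: [0.4171, -0.1031, 0.1585]
tool_rot: [0.0, -0.093, 0.996, -0.0]
wrist_force: [0.0, -0.5, -0.2]
gripper_width: 0.0004
```

Run:
```python
from h import *
p,R=pose();n=np.array([-.1857,.9826]);
print(arm.sense()["clock"],p,arm.sense()["wrist_force"], "to contact mm",((p[:2]-np.array([.4168,-.1035]))@n)*1000)
```

```text
45.5833 [ 0.41712607 -0.10306897  0.15853623] [ 0.03071191 -0.48015526 -0.24304741] to contact mm 0.36297622573177935
```

Call:
drive_tool:
  moves:
    - [[0,-0.0003,0,0,0,0,-1],[0,-0.0006,0,0,0,0,-1],[0,-0.0008,0,0,0,0,-1],[0,-0.0008,0,0,0,0,-1],[0,-0.0008,0,0,0,0,-1],[0,-0.0008,0,0,0,0,-1]]

```text
clock: 46.08
ee_pos: [0.4172, -0.1033, 0.1585]
tool_rot: [0.0, -0.093, 0.996, -0.0]
wrist_force: [-0.3, 0.2, 0.4]
gripper_width: -0.0001
```

```bash
python3 st2.py 31
python3 - <<'E'
from h import *
s=eyes.get_image("side");cv2.imwrite("pics/side31.png",s);crop(s,265,240,425,390,"pics/s31.png")
E
```

```text
46.0833 [ 0.41715499 -0.10326184  0.15853174] [-0.3   0.23  0.42] yaw -169.28373501549567 r 0.1576381371662298 ang -175.02817485016286 -6.0224035232500976e-05
pics/s31.png scale 4.0
```

View pics/s31.png

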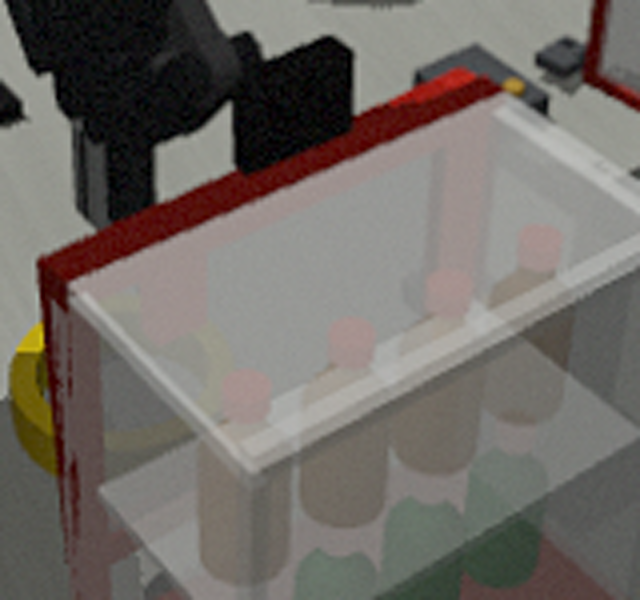

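Call:
drive_tool:
  moves:
    - [[0,0.0005,0,0,0,0,-1],[0,0.001,0,0,0,0,-1],[0,0.0015,0,0,0,0,-1],[0,0.002,0,0,0,0,-1],[0,0.003,0,0,0,0,-1],[0,0.004,0,0,0,0,-1],[0,0.006,0,0,0,0,-1],[0,0.009,0,0,0,0,-1],[0,0.012,0,0,0,0,-1],[0,0.015,0,0,0,0,-1]]

```text
clock: 47.02
ee_pos: [0.4163, -0.0988, 0.1585]
tool_rot: [-0.0, -0.093, 0.996, -0.0]
wrist_force: [-0.1, 0.1, -1.5]
gripper_width: 0.0001
```

```bash
python3 st2.py 32
python3 - <<'E'
from h import *
s=eyes.get_image("side");cv2.imwrite("pics/side32.png",s);crop(s,265,240,425,390,"pics/s32.png")
a=cv2.imread("pics/side31.png").astype(int)
s=s.astype(int)
def red(im,x):
    rr=im[:,x,2]-np.maximum(im[:,x,0],im[:,x,1]);ys=np.where(rr[230:320]>40)[0]+230;return [(int(q[0]),int(q[-1])) for q in np.split(ys,np.where(np.diff(ys)>1)[0]+1) if len(q)]
b=cv2.imread("pics/side28.png").astype(int)
for x in(276,280,284,380): print(x,red(a,x),red(s,x),red(b,x))
for y in(310,330,350):
    f=lambda im:[int(v) for v in np.where((im[y,268:290,2]-np.maximum(im[y,268:290,0],im[y,268:290,1]))>40)[0]+268]
    print(y,f(a),f(s),f(b))
E
```

```text
47.0167 [ 0.41628548 -0.09875016  0.15853187] [-0.11  0.06 -1.47] yaw -169.28511766174122 r 0.15817939132856418 ang -176.68377639602895 8.55259175339208e-05
pics/s32.png scale 4.0
276 [(304, 319)] [(302, 319)] [(300, 319)]
280 [(302, 316)] [(300, 316)] [(299, 316)]
284 [(300, 308)] [(299, 308)] [(297, 308)]
380 [(257, 266)] [(256, 266)] [(257, 266)]
310 [275, 276, 277, 278, 280, 281] [274, 275, 276, 277, 278, 279, 280, 281] [275, 276, 277, 278, 280, 281]
330 [277] [276, 277] [275, 276, 277, 278]
350 [279, 280] [278, 279, 280] [277, 279, 280]
```

View pics/w32.png

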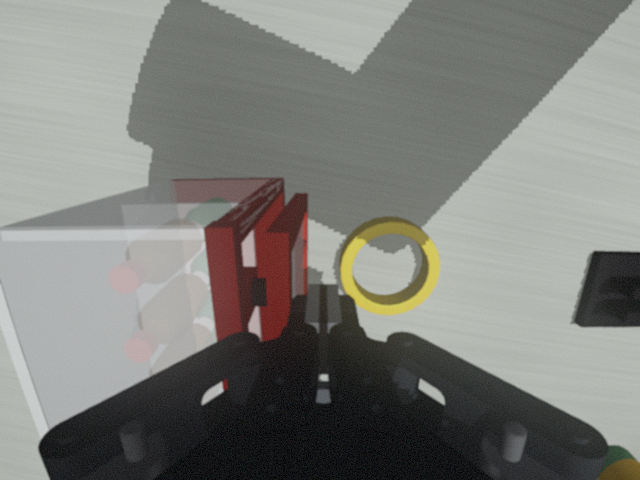

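Call:
drive_tool:
  moves:
    - [[0,0.02,0,0,0,0,-1],[0,0.04,0,0,0,0,-1],[0,0.07,0,0,0,0,-1],[0,0.1,0,0,0,0,-1],[0,0.12,-0.1,0,0,0,-1],[0,0.24,-0.22,0,0,0,-1],[0,0.36,-0.34,0,0,0,-1],[0,0.48,-0.46,0,0,0,-1],[0,0.6,-0.5,0,0,0,-1],[0,0.72,-0.5,0,0,0,-1],[0,0.84,-0.5,0,0,0,-1],[0,0.9,-0.5,0,0,0,-1]]

```text
clock: 48.12
ee_pos: [0.365, 0.17, 0.3098]
tool_rot: [0.001, -0.094, 0.996, 0.001]
wrist_force: [0.8, 0.0, 0.4]
gripper_width: 0.0001
```

Run:
```python
from h import *
t=eyes.get_image("top");cv2.imwrite("pics/top33.png",t);crop(t,370,180,500,320,"pics/t33.png")
s=eyes.get_image("side").astype(int);cv2.imwrite("pics/side33.png",s)
print(arm.sense()["clock"],arm.sense()["ee_pos"])
m=eyes.camera_model("top")
A={n:cv2.imread(f"pics/{n}.png").astype(int) for n in("top29","top33")}
for y in (224,230,236,242,278,302,308):
    o=[]
    for n,im in A.items():
        rr=im[...,2]-np.maximum(im[...,0],im[...,1]);xs=np.where(rr[y,400:450]>60)[0]+400
        o.append([(int(a[0]),int(a[-1])) for a in np.split(xs,np.where(np.diff(xs)>1)[0]+1)])
    print(y,o)
def red(im,x):
    rr=im[:,x,2]-np.maximum(im[:,x,0],im[:,x,1]);ys=np.where(rr[230:320]>40)[0]+230;return [(int(q[0]),int(q[-1])) for q in np.split(ys,np.where(np.diff(ys)>1)[0]+1) if len(q)]
for x in(276,280,284,380): print(x,red(s,x))
for a in(190.8,190,189,188):
    u=np.array([np.cos(np.radians(a)),np.sin(np.radians(a))]);n=np.array([-u[1],u[0]])
    H=np.array([.5739,-.0895]); print(a,[[proj(m,(*(H+u*x+n*q),.173)).round(1).tolist() for q in(-.005,.005)] for x in (.03,.185)])
```

```text
pics/t33.png scale 4.285714285714286
48.2167 [0.36481324 0.17024435 0.30889363]
224 [[(410, 416), (420, 426)], [(410, 416), (420, 426)]]
230 [[(411, 417), (422, 427)], [(412, 417), (422, 427)]]
236 [[(401, 402), (412, 419), (423, 428)], [(401, 402), (413, 419), (423, 428)]]
242 [[(402, 403), (413, 420), (424, 429)], [(403, 403), (414, 420), (424, 429)]]
278 [[(408, 408), (419, 427), (431, 437)], [(409, 409), (420, 427), (431, 437)]]
302 [[(411, 412), (422, 432), (436, 442)], [(413, 413), (424, 430), (432, 432), (436, 442)]]
308 [[(423, 429), (437, 443)], [(425, 430), (437, 443)]]
276 [(302, 319)]
280 [(300, 316)]
284 [(298, 309)]
380 [(256, 267)]
190.8 [[[410.1, 224.0], [415.5, 223.0]], [[426.6, 309.5], [432.1, 308.4]]]
190 [[[409.9, 224.0], [415.3, 223.1]], [[425.2, 309.7], [430.7, 308.7]]]
189 [[[409.6, 224.0], [415.0, 223.2]], [[423.4, 309.9], [428.9, 309.1]]]
188 [[[409.3, 224.0], [414.8, 223.3]], [[421.6, 310.2], [427.2, 309.4]]][ WARN:0@1.966] global loadsave.cpp:1063 imwrite_ Unsupported depth image for selected encoder is fallbacked to CV_8U.
```

View pics/t33.png

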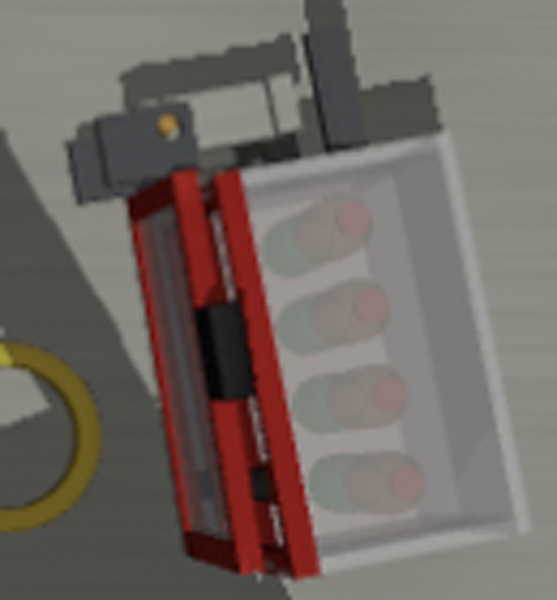

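```bash
python3 -c "
from plant import arm
print(arm.finish_job())"
```

```text
the job is handed in; nothing more can be done
None
```

The door is hung on both pintles and swung shut, but it rests about 0.8° short of square, roughly 2 mm off the rubber buffer. I handed the job in at about 48 s with the robot clear of everything.

- **Hanging:** I lifted the largest door out of the rest by its tab and brought it in square from the case's front. The pintle axis, found from the top and wrist cameras, was about 9 mm from the mark. I then lowered the door slowly. There was no clear resistance on the way down. The weight came off the wrist at about 33.1 mm origin height, against 33 mm for home. The upper pintle's tip shows in its lug hole. The lower socket could not be seen directly.
- **Closing:** I let go, swung the door round with the open fingers either side of the tab, and finished with light pushes. The highest force I saw was about 14 N, at the buffer.
- **What disagreed:** After each push the door crept back open from where the push had left it. I measured about 1° open after two early tab pushes and about 2.4° after the 14 N push. The last push stopped just short of the buffer, and the door then settled at 0.8° and looked still. I did not push it again, because earlier light contact had sprung back about as far.
- **Other things on the counter:** I moved nothing else on purpose, and nothing looked displaced in the views I checked.

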